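# Sort safe-lock cams by key position on the test stand

## Task

Sort the lock cams by key position: raise the stand's hold-down lever fully back, then test-seat each cam fully home on the keyed shaft, one at a time in the order red, yellow, green, white (some may be missing), and put it flat in the tray of the colour that its nose pointed to on the stand. When all are sorted, lower the lever fully again and only then slide the bolt fully home in its keeper across it. Leave everything else on the bench alone.

Things in the scene. Friction and masses are not known exactly. Their poses are not given: they have to be found in the camera images.
- cam_red_center (a point): Lock cam with a red band round its hub top (None if absent), 0.2 kg, lying flange down, 48 mm tall. Octagonal hub 48 mm across flats (flats at 0, 45, 90.. degrees from the nose), 36 mm proud of a 12 mm thick octagonal flange 62 mm across. Point on the axis, half-way up, 24 mm above the underside; x along the nose, z up. Through bore 30 mm across
- cam_red_key (a point): keyway of the red cam: slot 10 mm wide reaching 21 mm from the axis, over the full height, its outer wall black at the top. Point in it at the top face, 18 mm from the axis, a quarter turn to the left or to the right of the nose seen from above: that is its key position. The dark nose is a bar 18 mm wide, 12 mm high on the flange, ending 50 mm from the axis
- cam_yellow_center (a point): Lock cam with a yellow band round its hub top (None if absent), 0.2 kg, lying flange down, 48 mm tall. Octagonal hub 48 mm across flats (flats at 0, 45, 90.. degrees from the nose), 36 mm proud of a 12 mm thick octagonal flange 62 mm across. Point on the axis, half-way up, 24 mm above the underside; x along the nose, z up. Through bore 30 mm across
- cam_yellow_key (a point): keyway of the yellow cam: slot 10 mm wide reaching 21 mm from the axis, over the full height, its outer wall black at the top. Point in it at the top face, 18 mm from the axis, a quarter turn to the left or to the right of the nose seen from above: that is its key position. The dark nose is a bar 18 mm wide, 12 mm high on the flange, ending 50 mm from the axis
- cam_green_center (a point): Lock cam with a green band round its hub top (None if absent), 0.2 kg, lying flange down, 48 mm tall. Octagonal hub 48 mm across flats (flats at 0, 45, 90.. degrees from the nose), 36 mm proud of a 12 mm thick octagonal flange 62 mm across. Point on the axis, half-way up, 24 mm above the underside; x along the nose, z up. Through bore 30 mm across
- cam_green_key (a point): keyway of the green cam: slot 10 mm wide reaching 21 mm from the axis, over the full height, its outer wall black at the top. Point in it at the top face, 18 mm from the axis, a quarter turn to the left or to the right of the nose seen from above: that is its key position. The dark nose is a bar 18 mm wide, 12 mm high on the flange, ending 50 mm from the axis
- cam_white_center (a point): Lock cam with a white band round its hub top (None if absent), 0.2 kg, lying flange down, 48 mm tall. Octagonal hub 48 mm across flats (flats at 0, 45, 90.. degrees from the nose), 36 mm proud of a 12 mm thick octagonal flange 62 mm across. Point on the axis, half-way up, 24 mm above the underside; x along the nose, z up. Through bore 30 mm across
- cam_white_key (a point): keyway of the white cam: slot 10 mm wide reaching 21 mm from the axis, over the full height, its outer wall black at the top. Point in it at the top face, 18 mm from the axis, a quarter turn to the left or to the right of the nose seen from above: that is its key position. The dark nose is a bar 18 mm wide, 12 mm high on the flange, ending 50 mm from the axis
- stand: Grey test stand, fixed; base plate 160 x 250 x 12 mm, origin under its centre, z up. In its frame: keyed shaft at x 0, y -55 mm; blue patch on the -x side of the shaft, orange patch on the +x side; red head with two cheeks (x -18 to 18, y 45 to 79 mm, 88 mm high) for the lever; red plinth (x -110 to -12, y 11 to 39, 82 mm high) for the bolt
- shaft_foot (a point): foot of the upright shaft on its axis, at the base plate's top (12 mm above the table); axes as the stand's. Shaft 26 mm in diameter, 42 mm tall, top 6 mm tapered to 18 mm. Brass key on its -y side, 6 mm wide, reaches 19 mm from the axis, 24 mm up. A cam goes down only with its keyway on the key; home, its flange is flat on the plate, its nose points to a patch
- hold_lever (a joint): hold-down lever, rad: 0 lowered (level, its arm 70 to 82 mm above the table right over the shaft), grows as it is raised to 1.9 (leaning back past upright, against its stop). It turns about the stand's x axis through lever_pivot and stays where it is left; moving it takes about 2 N at the grip. Starts lowered.
- lever_pivot (a point): pivot of the hold-down lever, 76 mm above the table, at x 0, y 60 mm in the stand's frame; axes as the stand's
- lever_grip (a point): centre of the black cross-bar grip at the lever's end: 18 mm in diameter, 36 mm long along the stand's x; with the lever lowered it is 115 mm to the stand's -y of the pivot and 12 mm above it, right above the shaft; its axes turn with the lever
- bolt (a joint): locking bolt, m: 0 fully drawn, grows to 0.045 fully home in its keeper, sliding along the stand's +x; takes about 1.5 N and stays where it is left. Starts drawn. It runs through staples (100 mm high, at x -101 and -14 mm in the stand's frame), over the lowered lever, into the brass-topped keeper (x 14 to 30, y 11 to 39, 100 mm high)
- bolt_knob (a point): middle of the free height of the bolt's upright black knob: 14 mm in diameter, from 94 to 120 mm above the table; this point is 108 mm above it; axes as the stand's
- tray_blue: blue tray, fixed, 150 (x) x 200 (y) mm outside, walls 4 mm thick and 12 mm high, floor 4 mm thick; origin under its centre. Two cams fit side by side along y
- tray_orange: orange tray, fixed, 150 (x) x 200 (y) mm outside, walls 4 mm thick and 12 mm high, floor 4 mm thick; origin under its centre. Two cams fit side by side along y
- padlock: bystander, leave it alone: brass padlock lying flat, 60 x 110 x 24 mm
- screwdriver: bystander, leave it alone: red-handled screwdriver, 190 mm
- oil: bystander, leave it alone: small oil bottle, 44 mm across, 110 mm tall
- brush: bystander, leave it alone: bench brush, 170 mm
- mug: bystander, leave it alone: blue mug, 76 mm across, 90 mm tall
- big_key: bystander, leave it alone: large brass key lying flat, 85 mm long, 5 mm thick
Not all that is in view belongs to the job. Leave any pink look-alike of the part that bears cam_red_center alone.

How it is judged (in metres and radians):
On the way, in this order (a step that is already met when the one before it is completed fails the run):
1. the hold-down lever is raised fully back (over 1.65 rad) (value of joint hold_lever above 1.65 rad), for 0.2 s.
2. the red cam is fully home on the keyed shaft (horizontal distance between cam_red_center and shaft_foot below 0.006 m and z of cam_red_center in the frame of shaft_foot between 0.02 and 0.0275 m and angle between cam_red_center's own z axis and vertical below 0.12 rad), for 0.2 s.
3. the yellow cam is fully home on the keyed shaft (horizontal distance between cam_yellow_center and shaft_foot below 0.006 m and z of cam_yellow_center in the frame of shaft_foot between 0.02 and 0.0275 m and angle between cam_yellow_center's own z axis and vertical below 0.12 rad), for 0.2 s.
4. the green cam is fully home on the keyed shaft (horizontal distance between cam_green_center and shaft_foot below 0.006 m and z of cam_green_center in the frame of shaft_foot between 0.02 and 0.0275 m and angle between cam_green_center's own z axis and vertical below 0.12 rad), for 0.2 s.
5. the white cam is fully home on the keyed shaft (horizontal distance between cam_white_center and shaft_foot below 0.006 m and z of cam_white_center in the frame of shaft_foot between 0.02 and 0.0275 m and angle between cam_white_center's own z axis and vertical below 0.12 rad), for 0.2 s.
6. the lever is lowered again (under 0.12 rad) with the bolt not yet shot (value of joint hold_lever below 0.12 rad and value of joint bolt below 0.03 m), for 0.2 s.
7. the bolt is home in its keeper (over 0.04 m) (value of joint bolt above 0.04 m), for 0.2 s.
At the end, for the whole second after the job is handed in: each cam present lies flat, hub up (0.15 rad), inside its tray (centre within 62 mm in x, 87 mm in y of the tray's), on its floor: keyway left of the nose in the blue tray, right of it in the orange; lever lowered (under 0.12 rad); bolt home (over 0.04 m) (value of joint hold_lever below 0.12 rad and value of joint bolt above 0.04 m and x of cam_red_center in the frame of tray_blue between -0.062 and 0.062 m and y of cam_red_center in the frame of tray_blue between -0.087 and 0.087 m and z of cam_red_center in the frame of tray_blue between 0.015 and 0.036 m and angle between each of cam_red_center, cam_yellow_center, cam_green_center, cam_white_center's own z axis and vertical below 0.15 rad and x of cam_yellow_center in the frame of tray_orange between -0.062 and 0.062 m and y of cam_yellow_center in the frame of tray_orange between -0.087 and 0.087 m and z of cam_yellow_center in the frame of tray_orange between 0.015 and 0.036 m and x of cam_green_center in the frame of tray_orange between -0.062 and 0.062 m and y of cam_green_center in the frame of tray_orange between -0.087 and 0.087 m and z of cam_green_center in the frame of tray_orange between 0.015 and 0.036 m and x of cam_white_center in the frame of tray_blue between -0.062 and 0.062 m and y of cam_white_center in the frame of tray_blue between -0.087 and 0.087 m and z of cam_white_center in the frame of tray_blue between 0.015 and 0.036 m); the robot touches nothing.
It fails at once if a bystander is pushed more than 40 mm or knocked over (distance of any of padlock, screwdriver, oil, brush, mug, big_key from where it was at the start of the episode above 0.04 m or angle between any of oil, mug's own z axis and vertical above 0.6 rad).
Of cam_red, cam_yellow, cam_green, cam_white only 2 to 4 are there at a start; the rules pass over those that are not, and their reading is None.
At some moment in a run one of cam_red, cam_yellow, cam_green, cam_white may be knocked a few centimetres aside while the robot is not near it.
Once in a run the grip may slacken for a moment while it holds something.
It also fails if it takes over 210 s, if anything falls off the work surface, if the arm or the gripper's body presses on something with over 40 N, if the wrist force passes 120 N, or if a joint passes its speed limit or range.

## Robot

A 7-joint arm with a two-finger parallel gripper is mounted at the origin on the work surface. World frame = base frame: x ahead of the robot, y to its left, z up, the work surface at z = 0. Lengths are in m, angles in degrees, forces in N, time in s.
With the tool pointing down it reaches from about 0.425 to 0.875 m from the base axis. Payload 4.7 kg.
Tool frame: the origin (TCP) lies on the mounting face of the last link; the fingertips stand tcp_to_tips ahead of it and the grasp point (between the pads) lies 164 mm ahead of it (tcp_to_tips is the distance from the TCP to the fingertips, in m); z points along the fingers, y is the line along which they close (so a half turn about z gives the same grasp; the last joint's range is limited). The gripper opens to 87 mm and grips with 3 to 60 N. Pads are 19 mm wide; open, the fingers measure 117 mm over their backs; the gripper's body (75 mm by 190 mm) begins 51 mm behind the grasp point.
Start: joints at [-65.942, 18.392, -4.016, 83.108, 1.295, 78.541, -3.26], TCP at [0.257, 0.597, 0.405] pointing down, gripper open.
Joint ranges: [-163.93, 163.93], [-17.29, 119.83], [-79.2, 71.16], [3.27, 140.29], [-89.18, 269.18], [5.43, 117.66], [-154.24, 154.24]. Speed limits (degrees/s): [147.25, 147.25, 180, 180, 180, 180, 180].

## Interface

Orientations are given as [roll, pitch, yaw] about the fixed x, y, z axes, in that order (R = Rz(yaw) Ry(pitch) Rx(roll)).
In Python, from cell import get_obs, read_camera, sign_off, tcp_to_tips gives the robot as it stands.
- The arm moves only by the tool drive_tool, never from a script. Its argument "rows" is one flat list of numbers, 7 for each row, row after row: the shift along the tool's x, y, z in m, then the turn, a rotation vector about the tool's x, y, z in rad, then the gripper command: -1 is shut, 1 is fully open, values between are in proportion. In form: [tx, ty, tz, rx, ry, rz, fingers, tx, ty, tz, rx, ry, rz, fingers, ...]. A call has 1 to 5 rows; each row shifts and turns the commanded pose from where the row before left it, along the tool's axes as they then stand; what a row does not reach is not made up. A row lasts 1/8 s, in which the tool goes at most 62.5 mm and 10.7 degrees, less where a joint would pass 70% of its speed; a pose out of reach is approached as far as the arm can. A call is refused whole if a number of a shift passes 0.0625 or a number of a turn 0.188, either way. A call with a gripper value outside its range is refused whole. The fingers move at their own pace and stop on an object; "grip_force" is the grip in N (left out, the last holds). Time passes only in rows, so rows that do not move let the fingers close. It gives the time, the measured TCP pose, the force, the opening and the grip force at its end, in the units of the state.
- get_obs(): the state, without advancing time (a new reading comes with each control period).
- read_camera(name): name is "side" or "top" or "wrist"; returns a dict with "color" (420x560x3 uint8, blue, green, red), "fov_y" (degrees; the focal length in pixels is half the picture's height over the tangent of half this angle, whatever the lens; pixels are square), "cx", "cy" (the principal point, pixels), "cam_to_world" (4x4, takes a point from camera to world coordinates); the wrist camera has in their place "mount" (4x4, takes a point from camera to tool coordinates, whose origin is the TCP and whose axes are the flange's). Camera axes: x right, y up, looking along -z (the intrinsics and any distortion apply to the point x, -y, -z); pixel columns grow to the right and rows downward; lengths in m; the calibration is good to about 2 mm. A picture is of the moment at which its call begins: read the wrist's pose just before it. There is no depth.
- sign_off(): hands the job in; it is judged then, once.
The state is a dict: "time_s": time; "qpos": joint angles; "joint_velocities": joint speeds; "effort": joint torques, N m; "tool_pos": TCP position; "tool_rot": TCP orientation; "force": force on the tool from outside, world axes, zero at the start; "wrist_torque": the same for the moment, N m; "grip_width": finger opening in m; "grasp_force": force on a finger pad.
Only numpy, scipy, OpenCV 4.12 (cv2) and the standard library are available. Lean on these libraries where they do the work, as an engineer would, in place of code of your own. Each camera call takes 0.05 s, during which the arm holds its last target. There are 200 camera calls.

## Working session

There is one attempt and no reset: what is moved stays moved. The work goes in short steps, Python scripts to look and compute and a tool call to move; the robot and the scene stay as the last step left them, time stands still between calls to the robot, and variables do not carry over. Pictures are saved under pics/ and viewed, at most 14 in all, crops included, and the job is handed in when it is done.

Besides the shell and the picture viewer there is one more tool, called as name(argument=value, ...), one argument or row to a line, values as JSON. drive_tool: Moves the arm, as the interface text tells. Its arguments: {"type":"object","properties":{"rows":{"type":"array","items":{"type":"number"}},"grip_force":{"type":"number"}},"required":["rows"]}

```bash
ls; mkdir -p pics
python3 - <<'E'
from cell import *
import cv2
print(get_obs(), tcp_to_tips)
for n in ("top","side"):
    r=read_camera(n); cv2.imwrite(f"pics/{n}0.png",r["color"])
    print({k:v for k,v in r.items() if k!="color"})
r=read_camera("wrist"); print({k:v for k,v in r.items() if k!="color"})
E
```

```text
pics
{'time_s': 0.0, 'qpos': array([-65.94272859,  18.43908614,  -4.01511913,  83.17820461,
         1.29637668,  78.54127318,  -3.26047467]), 'joint_velocities': array([-1.19713913e-02,  6.20802413e-02, -7.46336816e-02,  8.75838726e-05,
       -3.53103867e-02,  4.97602384e-02, -8.23863852e-02]), 'effort': array([-5.08877019e-04, -4.91285527e+01, -4.04332392e-01, -3.12533212e+01,
       -6.39488082e-02,  4.37767943e-02,  1.79904182e-04]), 'tool_pos': array([0.25652699, 0.59699454, 0.40363189]), 'tool_rot': array([-1.79886761e+02,  7.44123775e-03,  1.56751968e+02]), 'force': array([-0.25531085, -0.35073839,  0.05600824]), 'wrist_torque': array([-0.0322159 ,  0.01515402,  0.02202404]), 'grasp_force': 0.0, 'grip_width': 0.08684468012463405} 0.1822
{'fov_y': 55.71845561269568, 'cx': 280.4205875611338, 'cy': 211.29193193241193, 'cam_to_world': array([[-0.01971852,  0.99532755, -0.09452116,  0.42669203],
       [-0.99951239, -0.02191377, -0.0222434 , -0.01179659],
       [-0.02421079,  0.09403647,  0.99527432,  0.96606933],
       [ 0.        ,  0.        ,  0.        ,  1.        ]])}
{'fov_y': 54.80462530889167, 'cx': 284.7073834501663, 'cy': 209.06955084181993, 'cam_to_world': array([[ 0.97410724,  0.18534645, -0.12946731,  0.3573744 ],
       [-0.22577656,  0.76750886, -0.59996258, -0.71614476],
       [-0.01183363,  0.61365858,  0.78948282,  1.01435473],
       [ 0.        ,  0.        ,  0.        ,  1.        ]])}
{'fov_y': 68.54125843212265, 'cx': 280.00925748212507, 'cy': 212.91327584130192, 'mount': array([[ 1.00724150e-04,  9.55312069e-01,  2.95599123e-01,
         8.11970403e-02],
       [ 9.99999983e-01, -5.13333461e-05, -1.74847552e-04,
        -3.03136350e-04],
       [-1.51859884e-04,  2.95599135e-01, -9.55312058e-01,
         1.99497605e-02],
       [ 0.00000000e+00,  0.00000000e+00,  0.00000000e+00,
         1.00000000e+00]])}
```

View pics/top0.png

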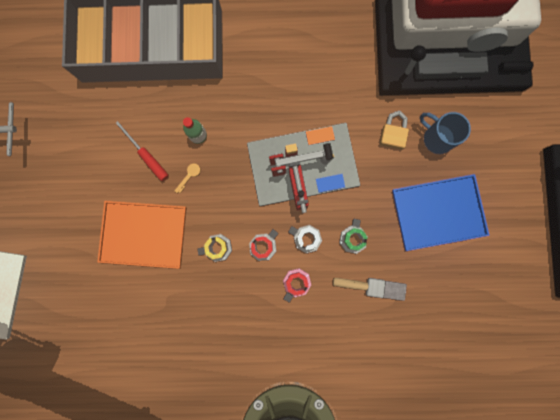

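View pics/side0.png

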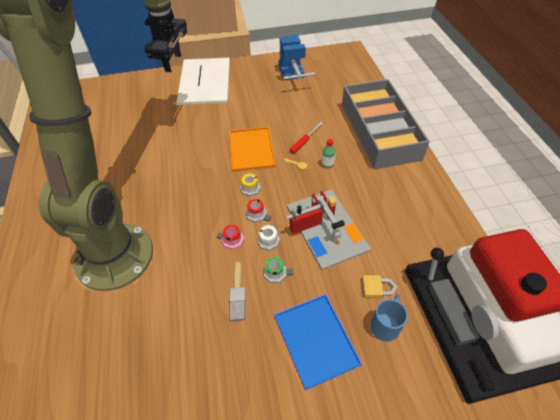

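Candidates for the red cam are the red-banded ring at top (262,247), the pinkish one at (297,284), and the red lever arm and head at (298,185). The choice is (262,247). The others are yellow (217,248), white (307,239) and green (355,239). I'll check this in one close crop and measure.

```bash
cat > h.py <<'E'
import numpy as np, cv2
from scipy.spatial.transform import Rotation as R
from cell import *
def K(r):
    h=r["color"].shape[0]; f=h/2/np.tan(np.radians(r["fov_y"]/2)); return f,r["cx"],r["cy"]
def c2w(r,o=None):
    if "mount" not in r: return r["cam_to_world"]
    T=np.eye(4); T[:3,:3]=R.from_euler("xyz",o["tool_rot"],degrees=True).as_matrix(); T[:3,3]=o["tool_pos"]
    return T@r["mount"]
def px2w(r,uv,z,o=None):
    f,cx,cy=K(r); T=c2w(r,o); uv=np.atleast_2d(uv).astype(float)
    d=np.c_[(uv[:,0]-cx)/f,-(uv[:,1]-cy)/f,-np.ones(len(uv))]@T[:3,:3].T
    s=(z-T[2,3])/d[:,2]; return T[:3,3]+s[:,None]*d
def w2px(r,p,o=None):
    f,cx,cy=K(r); T=c2w(r,o); q=(np.atleast_2d(p)-T[:3,3])@T[:3,:3]
    return np.c_[cx+f*q[:,0]/-q[:,2],cy-f*q[:,1]/-q[:,2]]
def snap(n,name=None):
    o=get_obs(); r=read_camera(n)
    if name: cv2.imwrite("pics/"+name,r["color"])
    return r,o
E
python3 - <<'E'
from h import *
r,o=snap("top")
im=r["color"]
cv2.imwrite("pics/crop0.png",cv2.resize(im[205:305,190:390],None,fx=4,fy=4,interpolation=cv2.INTER_CUBIC))
cv2.imwrite("pics/crop1.png",cv2.resize(im[118:218,240:370],None,fx=6,fy=6,interpolation=cv2.INTER_CUBIC))
print(px2w(r,[(217,248),(262,247),(307,239),(355,239),(297,284)],.048).round(3))
hsv=cv2.cvtColor(im,cv2.COLOR_BGR2HSV)
for n,x0,x1,y0,y1,lo,hi in (("blue",385,500,165,260,(105,150,60),(125,255,255)),("orange",90,200,190,280,(5,200,120),(14,255,255))):
    m=cv2.inRange(hsv[y0:y1,x0:x1],lo,hi); c=max(cv2.findContours(m,0,2)[0],key=cv2.contourArea)
    b=cv2.boxPoints(cv2.minAreaRect(c))+[x0,y0]; w=px2w(r,b,.012); print(n,b.round(),w.round(3).tolist(),w.mean(0),[np.linalg.norm(w[i]-w[i-1]).round(3) for i in range(4)])
E
```

```text
[[ 0.432  0.157  0.048]
 [ 0.432  0.053  0.048]
 [ 0.448 -0.051  0.048]
 [ 0.446 -0.161  0.048]
 [ 0.347 -0.026  0.048]]
blue [[393. 191.]
 [475. 174.]
 [487. 234.]
 [405. 250.]] [[0.561, -0.262, 0.012], [0.597, -0.461, 0.012], [0.453, -0.48, 0.012], [0.418, -0.284, 0.012]] [ 0.50707698 -0.37189596  0.012     ] [np.float64(0.145), np.float64(0.202), np.float64(0.145), np.float64(0.199)]Traceback (most recent call last):
  File "<stdin>", line 9, in <module>
ValueError: max() iterable argument is empty
```

View pics/crop0.png

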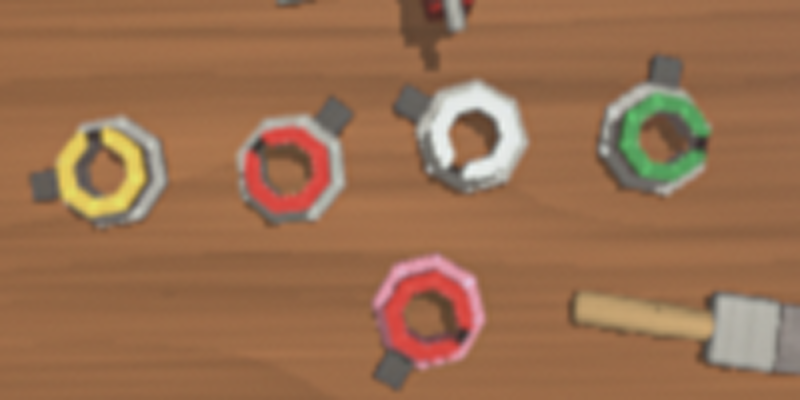

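View pics/crop1.png

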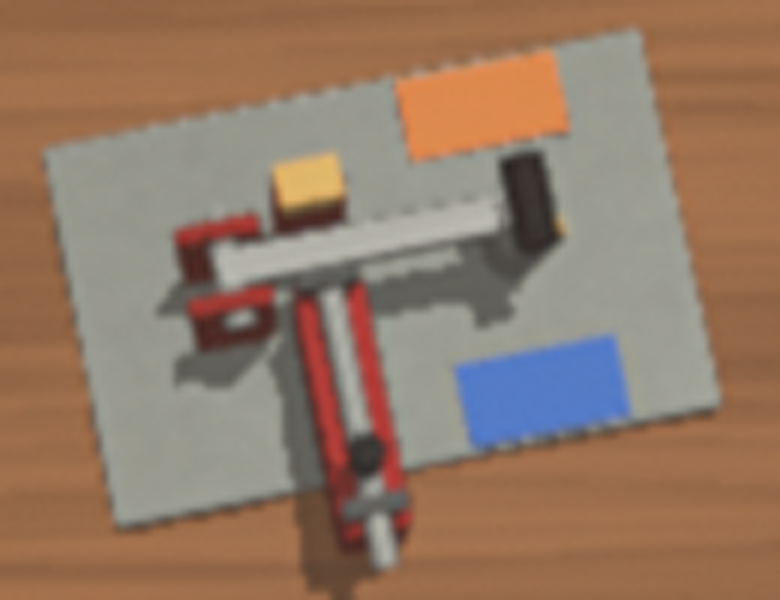

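Crop0 confirms the choice: the real red cam at crop (290,168) has a grey flange, and the look-alike at (430,310) has a pink one. Reading noses and keyways:

| Cam | Nose | Keyway | Side | Tray |
|---|---|---|---|---|
| Red | up-right | up-left | left | blue |
| Yellow | left | up | right | orange |
| Green | up | right | right | orange |
| White | up-left | down | left | blue |

Crop1 shows the stand. The grip is at (528,200), the bolt knob at (365,453), and the plate corners are (46,150), (638,30), (720,408) and (117,528).

```bash
cat >> h.py <<'E'
def plan(o,xyz=None,yaw=None,n=5,rpy=None):
    """print tool-frame rows to a world target (tool down, yaw deg)"""
    p0=np.array(o["tool_pos"]); R0=R.from_euler("xyz",o["tool_rot"],degrees=True)
    R1=R0 if yaw is None else R.from_euler("xyz",[180,0,yaw],degrees=True)
    p1=p0 if xyz is None else np.array(xyz,float)
    rv=(R0.inv()*R1).as_rotvec(); dp=(p1-p0)/n; rows=[]
    for i in range(n):
        Ri=R0*R.from_rotvec(rv*i/n); rows.append(np.r_[Ri.inv().apply(dp),rv/n])
    rows=np.array(rows); print("max",abs(rows[:,:3]).max().round(4),abs(rows[:,3:]).max().round(3))
    for q in rows: print(", ".join(f"{v:.4f}" for v in q.round(4)+0))
E
python3 - <<'E'
from h import *
r,o=snap("top"); im=r["color"]
b=np.array([(46,150),(638,30),(720,408),(117,528)])/6+[240,118]-0.4
w=px2w(r,b,.012); print("plate",w.round(4).tolist(),[np.linalg.norm(w[i]-w[i-1]).round(3) for i in range(4)])
c=w.mean(0); yaw=[np.degrees(np.arctan2(*(a-b_)[[1,0]])) for a,b_ in ((w[0],w[3]),(w[1],w[2]))]+[np.degrees(np.arctan2(*(a-b_)[[1,0]]))-90 for a,b_ in ((w[0],w[1]),(w[3],w[2]))]
print(c,yaw); y=np.radians(np.mean(yaw)); M=np.array([[np.cos(y),-np.sin(y)],[np.sin(y),np.cos(y)]])
for n,p in (("shaft",(0,-.055)),("pivot",(0,.06))): print(n,c[:2]+M@p)
print("grip",px2w(r,np.array([[528,200]])/6+[240,118],.095),"knob",px2w(r,np.array([[365,450]])/6+[240,118],.12))
hsv=cv2.cvtColor(im,cv2.COLOR_BGR2HSV)
print(hsv[230,140])
h,s,v=hsv[230,140].astype(int)
m=cv2.inRange(hsv[190:280,90:200],(int(h)-2,int(s)-40,int(v)-50),(int(h)+2,255,255)); cc=max(cv2.findContours(m,0,2)[0],key=cv2.contourArea)
b=cv2.boxPoints(cv2.minAreaRect(cc))+[90,190]; w=px2w(r,b,.012); print(b.round(),w.round(3).tolist(),w.mean(0))
print("oil,mug,padlock",px2w(r,[(195,130),(450,132),(396,135)],.1).round(3).tolist())
ctr=[(217,248),(262,247),(307,239),(355,239)]
E
```

```text
plate [[0.6887, 0.0877, 0.012], [0.7324, -0.1556, 0.012], [0.5754, -0.183, 0.012], [0.5323, 0.0608, 0.012]] [np.float64(0.159), np.float64(0.247), np.float64(0.159), np.float64(0.248)]
[ 0.63218286 -0.04752416  0.012     ] [np.float64(9.7384746642102), np.float64(9.89643196709531), np.float64(10.193740373054894), np.float64(10.036768267201452)]
shaft [ 0.64170171 -0.10169419]
pivot [0.62179867 0.01157041]
grip [[ 0.64124816 -0.10099503  0.095     ]] knob [[ 0.54550552 -0.03747959  0.12      ]]
[ 11 174 221]
[[ 97. 262.]
 [102. 199.]
 [185. 206.]
 [180. 269.]] [[0.404, 0.455, 0.012], [0.557, 0.447, 0.012], [0.536, 0.242, 0.012], [0.385, 0.253, 0.012]] [0.47069152 0.34917615 0.012     ]
oil,mug,padlock [[0.696, 0.196, 0.1], [0.677, -0.371, 0.1], [0.673, -0.252, 0.1]]
```

Both plate sides come out within 3 mm of 160 x 250. The stand yaw is 10°, and the grip measures (.641,-.101), right where the plate predicts the shaft. Moving over the lever.

Run:
```python
from h import *
plan(get_obs(),(.6415,-.1013,.40),190,15)
```

```text
max 0.0496 0.039
-0.0420, -0.0327, 0.0003, -0.0001, 0.0000, -0.0387
-0.0407, -0.0342, 0.0003, -0.0001, 0.0000, -0.0387
-0.0393, -0.0358, 0.0003, -0.0001, 0.0000, -0.0387
-0.0379, -0.0373, 0.0003, -0.0001, 0.0000, -0.0387
-0.0364, -0.0387, 0.0003, -0.0001, 0.0000, -0.0387
-0.0349, -0.0401, 0.0003, -0.0001, 0.0000, -0.0387
-0.0333, -0.0414, 0.0003, -0.0001, 0.0000, -0.0387
-0.0317, -0.0427, 0.0003, -0.0001, 0.0000, -0.0387
-0.0300, -0.0439, 0.0003, -0.0001, 0.0000, -0.0387
-0.0283, -0.0450, 0.0003, -0.0001, 0.0000, -0.0387
-0.0265, -0.0461, 0.0003, -0.0001, 0.0000, -0.0387
-0.0247, -0.0471, 0.0003, -0.0001, 0.0000, -0.0387
-0.0229, -0.0480, 0.0003, -0.0001, 0.0000, -0.0387
-0.0210, -0.0488, 0.0003, -0.0001, 0.0000, -0.0387
-0.0191, -0.0496, 0.0003, -0.0001, 0.0000, -0.0387
```

drive_tool(
  rows=[-0.042, -0.0327, 0, 0, 0, -0.0387, 1, -0.0407, -0.0342, 0, 0, 0, -0.0387, 1, -0.0393, -0.0358, 0, 0, 0, -0.0387, 1, -0.0379, -0.0373, 0, 0, 0, -0.0387, 1, -0.0364, -0.0387, 0, 0, 0, -0.0387, 1],
)

```text
time_s: 0.88
tool_pos: [0.3856, 0.3627, 0.4049]
tool_rot: [180.0, 0.0, 167.9]
force: [0.7, -0.1, 0.2]
grip_width: 0.0873
grasp_force: 0.0
```

drive_tool(
  rows=[-0.0349, -0.0401, 0, 0, 0, -0.0387, 1, -0.0333, -0.0414, 0, 0, 0, -0.0387, 1, -0.0317, -0.0427, 0, 0, 0, -0.0387, 1, -0.03, -0.0439, 0, 0, 0, -0.0387, 1, -0.0283, -0.045, 0, 0, 0, -0.0387, 1],
)

```text
time_s: 1.5
tool_pos: [0.5138, 0.13, 0.405]
tool_rot: [180.0, 0.0, 179.0]
force: [0.3, -0.4, 0.1]
grip_width: 0.0869
grasp_force: 0.0
```

drive_tool(
  rows=[-0.0265, -0.0461, 0, 0, 0, -0.0387, 1, -0.0247, -0.0471, 0, 0, 0, -0.0387, 1, -0.0229, -0.048, 0, 0, 0, -0.0387, 1, -0.021, -0.0488, 0, 0, 0, -0.0387, 1, -0.0191, -0.0496, 0, 0, 0, -0.0387, 1],
)

```text
time_s: 2.12
tool_pos: [0.6422, -0.1025, 0.4048]
tool_rot: [180.0, 0.0, -169.9]
force: [0.9, 0.4, -0.4]
grip_width: 0.0868
grasp_force: 0.0
```

drive_tool(
  rows=[0, 0, 0, 0, 0, 0, 1, 0, 0, 0, 0, 0, 0, 1],
)

```text
time_s: 2.38
tool_pos: [0.6414, -0.1007, 0.4043]
tool_rot: [179.9, -0.0, -170.0]
force: [-0.5, 0.6, 0.6]
grip_width: 0.0871
grasp_force: 0.0
```

Run:
```python
from h import *
r,o=snap("wrist","w1.png"); print(o["tool_pos"],o["tool_rot"],o["qpos"])
print(w2px(r,[[.6415,-.1013,.088],[.6415,-.1013,.054],[.5455,-.0375,.12]],o))
```

```text
[ 0.64144136 -0.10065606  0.40431924] [ 1.79937069e+02 -3.82107287e-02 -1.69994548e+02] [-14.44108659  19.33197942  27.0692109   84.2190957   -8.88494566
  78.62614925 113.08400696]
[[279.3982325  203.1770106 ]
 [279.41028726 195.00552381]
 [376.50993109 115.10178411]]
```

View pics/w1.png

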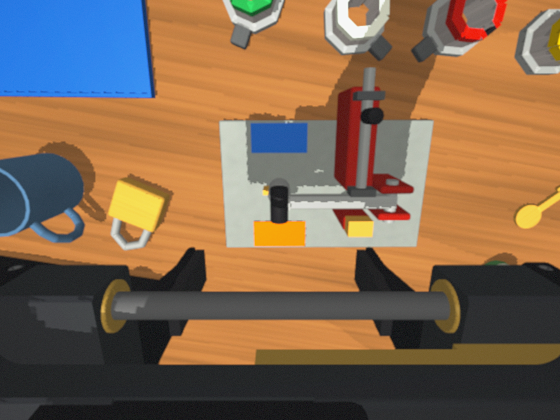

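The wrist picture shows the grip at (279,204), within 1 px of prediction, and the bolt knob at (372,115). Descending and gripping the bar.

drive_tool(
  rows=[0, 0, 0.034, 0, 0, 0, 1, 0, 0, 0.034, 0, 0, 0, 1, 0, 0, 0.034, 0, 0, 0, 0, 0, 0, 0.034, 0, 0, 0, 0, 0, 0, 0, 0, 0, 0, -0.2],
  grip_force=30,
)

```text
time_s: 3.05
tool_pos: [0.641, -0.0983, 0.2674]
tool_rot: [179.9, -0.1, -169.8]
force: [0.6, 0.2, 1.0]
grip_width: 0.0649
grasp_force: 0.0
```

drive_tool(
  rows=[0, 0, 0, 0, 0, 0, -1, 0, 0, 0, 0, 0, 0, -1, 0, 0, 0, 0, 0, 0, -1, 0, 0, 0, 0, 0, 0, -1],
)

```text
time_s: 3.55
tool_pos: [0.6415, -0.1013, 0.2691]
tool_rot: [-180.0, 0.0, -170.0]
force: [0.5, 0.7, -0.5]
grip_width: 0.025
grasp_force: 0.0
```

Run:
```python
from h import *
o=get_obs(); print(o["tool_pos"],o["tool_rot"],o["grip_width"],o["grasp_force"],o["force"])
# arc: tool rotation none; rows of (ty,tz); tool y = (sin psi,-cos psi) at psi=190 -> stand +y?
psi=np.radians(190); print("tool y world",np.sin(psi),-np.cos(psi))
a0=np.arctan2(12,115); th=np.linspace(0,1.87,16); rr=.1156
y=-rr*np.cos(a0+th); z=rr*np.sin(a0+th)
for a,b in zip(np.diff(y),-np.diff(z)): print(round(a,4),round(b,4))
```

```text
[ 0.64154912 -0.10131195  0.269138  ] [-1.79996208e+02  3.10415900e-02 -1.69994676e+02] 0.024976111263444 0.0 [ 0.48923785  0.67772529 -0.52701372]
tool y world -0.17364817766693047 0.984807753012208
0.0024 -0.0142
0.0041 -0.0138
0.0058 -0.0132
0.0074 -0.0124
0.0089 -0.0113
0.0102 -0.0101
0.0114 -0.0088
0.0124 -0.0073
0.0132 -0.0057
0.0138 -0.004
0.0142 -0.0023
0.0144 -0.0005
0.0143 0.0013
0.0141 0.0031
0.0136 0.0048
```

drive_tool(
  rows=[0, 0, 0.0015, 0, 0, 0, -1, 0, 0, 0, 0, 0, 0, -1, 0, 0, 0, 0, 0, 0, -1],
)

```text
time_s: 3.92
tool_pos: [0.6417, -0.1018, 0.2681]
tool_rot: [-180.0, 0.1, -170.0]
force: [-1.2, -0.6, 5.3]
grip_width: 0.017
grasp_force: 30.0
```

drive_tool(
  rows=[0, 0.0024, -0.0142, 0, 0, 0, -1, 0, 0.0041, -0.0138, 0, 0, 0, -1, 0, 0.0058, -0.0132, 0, 0, 0, -1, 0, 0.0074, -0.0124, 0, 0, 0, -1, 0, 0.0089, -0.0113, 0, 0, 0, -1],
)

```text
time_s: 4.55
tool_pos: [0.6368, -0.0759, 0.334]
tool_rot: [-179.7, 0.1, -170.1]
force: [2.4, -6.1, 2.1]
grip_width: 0.0152
grasp_force: 28.8
```

drive_tool(
  rows=[0, 0.0102, -0.0101, 0, 0, 0, -1, 0, 0.0114, -0.0088, 0, 0, 0, -1, 0, 0.0124, -0.0073, 0, 0, 0, -1, 0, 0.0132, -0.0057, 0, 0, 0, -1, 0, 0.0138, -0.004, 0, 0, 0, -1],
)

```text
time_s: 5.18
tool_pos: [0.6264, -0.0192, 0.3753]
tool_rot: [-179.5, 0.4, -170.3]
force: [-5.1, -11.1, 25.7]
grip_width: 0.0088
grasp_force: 28.1
```

drive_tool(
  rows=[0, 0.0142, -0.0023, 0, 0, 0, -1, 0, 0.0144, -0.0005, 0, 0, 0, -1, 0, 0.0143, 0.0013, 0, 0, 0, -1, 0, 0.0141, 0.0031, 0, 0, 0, -1, 0, 0.0136, 0.0048, 0, 0, 0, -1],
)

```text
time_s: 5.8
tool_pos: [0.613, 0.0603, 0.3713]
tool_rot: [179.6, 0.3, -169.8]
force: [-15.5, -15.2, 61.3]
grip_width: 0.0
grasp_force: 31.0
```

drive_tool(
  rows=[0, 0, 0, 0, 0, 0, -1, 0, 0, 0, 0, 0, 0, -1, 0, 0, 0, 0, 0, 0, -1],
)

```text
time_s: 6.18
tool_pos: [0.613, 0.0594, 0.3718]
tool_rot: [179.5, 0.3, -169.8]
force: [-15.0, 4.2, 39.6]
grip_width: 0.0003
grasp_force: 19.9
```

Run:
```python
from h import *
r,o=snap("side"); x=r["color"]; cv2.imwrite("pics/s1.png",cv2.resize(x[150:290,250:410],None,fx=4,fy=4))
print(o["tool_pos"],o["tool_rot"],o["grip_width"],o["grasp_force"],o["force"])
```

```text
[0.61302961 0.0594104  0.37182987] [ 179.54585543    0.3262895  -169.8302036 ] 0.0002669156112076613 19.853747114539146 [-14.99058334   4.16010548  39.62858238]
```

View pics/s1.png

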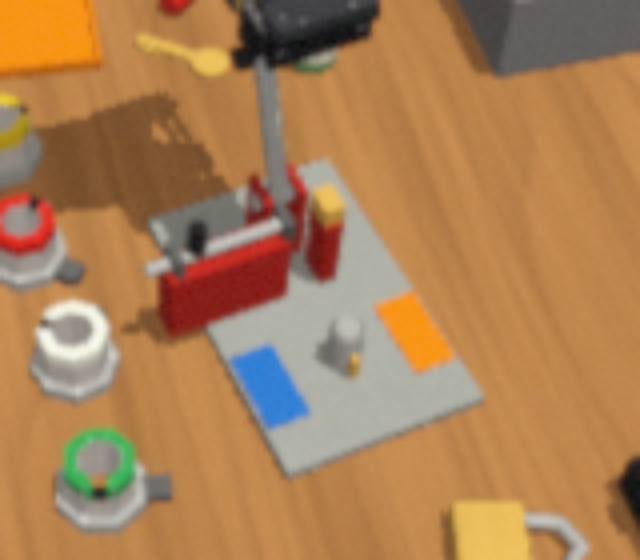

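The picture shows the lever standing up and back from the red head at about (275,130) to the grip at (265,60). The fingertips slipped to the top of the bar, but their position (stand y .109, z .19) matches an angle of about 1.9 rad. Backing off upwards and computing the red pose.

drive_tool(
  rows=[0, 0, -0.03, 0, 0, 0, -1, 0, 0, -0.03, 0, 0, 0, 1],
)

```text
time_s: 6.48
tool_pos: [0.6129, 0.0573, 0.4231]
tool_rot: [179.9, -0.1, -169.9]
force: [-0.2, -0.1, 1.0]
grip_width: 0.0051
grasp_force: 0.0
```

```bash
cat > poses.py <<'E'
from h import *
def cams(r):
    im=r["color"]; hsv=cv2.cvtColor(im,cv2.COLOR_BGR2HSV)
E
python3 - <<'E'
from h import *
r,o=snap("top","t2.png")
D=dict(red=((288,170),(335,117),(260,147)),yellow=((99,172),(43,186),(93,136)),green=((664,137),(666,70),(700,145)),white=((473,137),(410,104),(457,168)))
for n,(c,no,k) in D.items():
    f=lambda p,z: px2w(r,np.array([p])/4+[190,205]-.4,z)[0]
    C,N,Kk=f(c,.048),f(no,.012),f(k,.048); a=lambda v: np.degrees(np.arctan2(v[1],v[0])).round(1)
    print(n,C[:2].round(4),"nose",a(N-C),np.linalg.norm((N-C)[:2]).round(3),"key",a(Kk-C),np.linalg.norm(Kk-C).round(3))
o=get_obs(); print(o["tool_pos"],o["qpos"])
C=[.434,.054]; plan(o,(.434,.054,.36),225,6)
E
```

```text
red [0.432  0.0537] nose -39.9 0.041 key 49.7 0.021
yellow [0.433  0.1631] nose 100.4 0.041 key 9.3 0.021
green [ 0.4465 -0.1627] nose -11.9 0.042 key -103.8 0.021
white [ 0.4488 -0.0532] nose 59.0 0.042 key 151.3 0.02
[0.613793   0.05712107 0.42778643] [-26.98915437  13.97084325  23.20629745  87.29150587  -5.68058032
  79.54574822  96.65569812]
max 0.0297 0.102
0.0297, 0.0047, 0.0111, 0.0000, 0.0010, -0.1017
0.0290, 0.0077, 0.0112, 0.0000, 0.0010, -0.1017
0.0281, 0.0106, 0.0112, 0.0000, 0.0010, -0.1017
0.0268, 0.0134, 0.0112, 0.0000, 0.0010, -0.1017
0.0253, 0.0160, 0.0112, 0.0000, 0.0010, -0.1017
0.0236, 0.0185, 0.0113, 0.0000, 0.0010, -0.1017
```

drive_tool(
  rows=[0.0297, 0.0047, 0.0111, 0, 0, -0.1017, 1, 0.029, 0.0077, 0.0112, 0, 0, -0.1017, 1, 0.0281, 0.0106, 0.0112, 0, 0, -0.1017, 1, 0.0268, 0.0134, 0.0112, 0, 0, -0.1017, 1, 0.0253, 0.016, 0.0112, 0, 0, -0.1017, 1],
)

```text
time_s: 7.15
tool_pos: [0.4621, 0.0544, 0.3655]
tool_rot: [179.9, -0.0, -140.6]
force: [0.1, 0.3, 0.4]
grip_width: 0.0563
grasp_force: 0.0
```

drive_tool(
  rows=[0.0236, 0.0185, 0.0113, 0, 0, -0.1017, 1, 0, 0, 0, 0, 0, -0.087, 1, 0, 0, 0, 0, 0, 0, 1, 0, 0, 0, 0, 0, 0, 1],
)

```text
time_s: 7.65
tool_pos: [0.4338, 0.0536, 0.3548]
tool_rot: [180.0, 0.0, -130.1]
force: [-0.6, -0.5, -1.0]
grip_width: 0.086
grasp_force: 0.0
```

Run:
```python
from h import *
r,o=snap("wrist","w2.png"); print(o["tool_pos"],o["tool_rot"],o["qpos"])
print(w2px(r,[[.432,.0537,.048],[.432,.0537,.012]],o))
```

```text
[0.43377126 0.0536051  0.35475062] [ 1.79990371e+02  2.06058506e-02 -1.30119496e+02] [-30.33527486  -6.82149264  18.5908492  116.11022169   2.28268434
  70.36250902 127.24632373]
[[281.81250132 204.74844435]
 [281.6025731  195.69358018]]
```

View pics/w2.png

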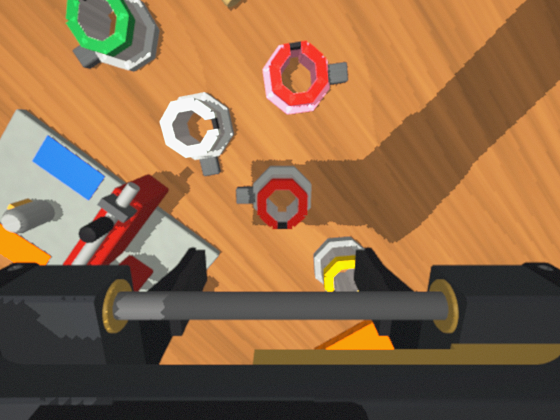

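The wrist view shows red centred at (282,205), its nose at (245,195) along the closing line and its key at (282,225). Aligned well. I'll refine the centre by a fit, then descend.

```bash
cat > poses.py <<'E'
from h import *
RNG=dict(red=[((0,150,90),(6,255,255)),((174,150,90),(180,255,255))],yellow=[((22,150,100),(34,255,255))],green=[((50,120,60),(80,255,255))],white=[((0,0,215),(180,25,255))])
def fit(r,o,col,guess,z=.048,rad=40):
    """ellipse centre of hub-top band nearest guess (world xy) -> world xy"""
    hsv=cv2.cvtColor(r["color"],cv2.COLOR_BGR2HSV); m=sum(cv2.inRange(hsv,a,b) for a,b in RNG[col])
    g=w2px(r,[[*guess,z]],o)[0]; mm=np.zeros_like(m); cv2.circle(mm,tuple(int(v) for v in g),rad,255,-1); m&=mm
    n,l,s,_=cv2.connectedComponentsWithStats(m); k=1+s[1:,4].argmax(); pts=np.argwhere(l==k)[:,::-1].astype(np.int32)
    hull=cv2.convexHull(pts); c,ax,an=cv2.fitEllipse(hull)
    c2=np.array(c)
    w=px2w(r,[c2],z,o)[0]; h=px2w(r,hull[:,0],z,o); ctr,_=cv2.minEnclosingCircle(h[:,:2].astype(np.float32)*1000)
    d=np.linalg.norm(h[:,:2]-w[:2],axis=1)
    print(col,"px",c2.round(1),"world",w[:2].round(4),"encl",np.round(ctr,1),"hull r",d.min().round(4),d.max().round(4),"area",s[k,4]); return w[:2]
E
python3 - <<'E'
from poses import *
r,o=snap("wrist"); c=fit(r,o,"red",(.432,.0537))
plan(o,(c[0],c[1],.032+.164+.001),230,4)
E
```

```text
red px [282.  203.1] world [0.4309 0.0525] encl [431.5  53.1] hull r 0.025 0.027 area 1147
max 0.0394 0.0
0.0007, 0.0004, 0.0394, 0.0000, 0.0001, -0.0005
0.0007, 0.0004, 0.0394, 0.0000, 0.0001, -0.0005
0.0007, 0.0004, 0.0394, 0.0000, 0.0001, -0.0005
0.0007, 0.0004, 0.0394, 0.0000, 0.0001, -0.0005
```

drive_tool(
  rows=[0.0006, 0.0003, 0.0394, 0, 0, 0, 1, 0.0006, 0.0003, 0.0394, 0, 0, 0, 1, 0.0006, 0.0003, 0.0394, 0, 0, 0, 1, 0.0006, 0.0003, 0.0394, 0, 0, 0, 1, 0, 0, 0, 0, 0, 0, 0],
  grip_force=40,
)

```text
time_s: 8.38
tool_pos: [0.4319, 0.0525, 0.196]
tool_rot: [-180.0, -0.0, -130.1]
force: [-0.1, -0.6, 0.1]
grip_width: 0.0825
grasp_force: 0.0
```

drive_tool(
  rows=[0, 0, 0, 0, 0, 0, -0.5, 0, 0, 0, 0, 0, 0, -1, 0, 0, 0, 0, 0, 0, -1, 0, 0, 0, 0, 0, 0, -1, 0, 0, 0, 0, 0, 0, -1],
)

```text
time_s: 9.0
tool_pos: [0.4312, 0.0524, 0.1971]
tool_rot: [180.0, 0.0, -130.0]
force: [-0.4, 0.1, 2.6]
grip_width: 0.0482
grasp_force: 40.0
```

Run:
```python
from h import *
r,o=snap("wrist"); print(o["tool_pos"],o["tool_rot"],o["grip_width"],o["grasp_force"],o["force"],o["qpos"])
cv2.imwrite("pics/w3.png",r["color"][120:340,130:430])
o["tool_pos"]=o["tool_pos"]-[0,0,.0]
q=dict(o); q["tool_pos"]=np.array(o["tool_pos"])+[0,0,.12]
plan(o,q["tool_pos"],None,3)
plan(q,(.6417,-.1017,.31),100,15)
```

```text
[0.43119937 0.05242194 0.19706662] [ 1.79989183e+02  1.68049266e-02 -1.30045281e+02] 0.04817989875295458 39.957988976202614 [-0.4177      0.08886379  2.6113781 ] [-29.69552083   4.91823457  19.97707603 125.76544067  -2.22849168
  49.62646114 131.61230599]
max 0.04 0.0
0.0000, 0.0000, -0.0400, 0.0000, 0.0000, 0.0000
0.0000, 0.0000, -0.0400, 0.0000, 0.0000, 0.0000
0.0000, 0.0000, -0.0400, 0.0000, 0.0000, 0.0000
max 0.0174 0.151
-0.0012, -0.0174, 0.0005, 0.0000, 0.0000, 0.1512
-0.0038, -0.0170, 0.0005, 0.0000, 0.0000, 0.1512
-0.0063, -0.0162, 0.0005, 0.0000, 0.0000, 0.1512
-0.0087, -0.0151, 0.0005, 0.0000, 0.0000, 0.1512
-0.0108, -0.0136, 0.0005, 0.0000, 0.0000, 0.1512
-0.0128, -0.0118, 0.0005, 0.0000, 0.0000, 0.1512
-0.0144, -0.0098, 0.0005, 0.0000, 0.0000, 0.1512
-0.0157, -0.0075, 0.0005, 0.0000, 0.0000, 0.1512
-0.0166, -0.0050, 0.0005, 0.0000, 0.0000, 0.1512
-0.0172, -0.0025, 0.0005, 0.0000, 0.0000, 0.1512
-0.0174, 0.0001, 0.0005, 0.0000, 0.0000, 0.1512
-0.0172, 0.0028, 0.0005, 0.0000, 0.0000, 0.1512
-0.0166, 0.0053, 0.0005, 0.0000, 0.0000, 0.1512
-0.0156, 0.0078, 0.0005, 0.0000, 0.0000, 0.1512
-0.0142, 0.0100, 0.0005, 0.0000, 0.0000, 0.1512
```

View pics/w3.png

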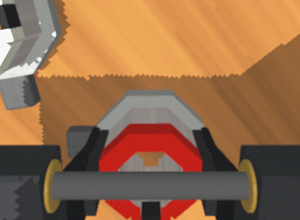

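Red is gripped across its flats at 48.2 mm. Lifting above the bolt knob, then carrying it over the shaft.

drive_tool(
  rows=[0, 0, -0.04, 0, 0, 0, -1, 0, 0, -0.04, 0, 0, 0, -1, 0, 0, -0.04, 0, 0, 0, -1, 0, 0, -0.04, 0, 0, 0, -1],
)

```text
time_s: 9.55
tool_pos: [0.4308, 0.0522, 0.3576]
tool_rot: [180.0, -0.0, -130.0]
force: [0.3, 0.9, -2.1]
grip_width: 0.0478
grasp_force: 40.0
```

drive_tool(
  rows=[-0.0012, -0.0174, 0, 0, 0, 0.1512, -1, -0.0038, -0.017, 0, 0, 0, 0.1512, -1, -0.0063, -0.0162, 0, 0, 0, 0.1512, -1, -0.0087, -0.0151, 0, 0, 0, 0.1512, -1, -0.0108, -0.0136, 0, 0, 0, 0.1512, -1],
)

```text
time_s: 10.18
tool_pos: [0.5016, 0.0006, 0.3561]
tool_rot: [-180.0, -0.1, -173.6]
force: [-1.5, 0.8, -1.9]
grip_width: 0.0474
grasp_force: 40.0
```

drive_tool(
  rows=[-0.0128, -0.0118, 0, 0, 0, 0.1512, -1, -0.0144, -0.0098, 0, 0, 0, 0.1512, -1, -0.0157, -0.0075, 0, 0, 0, 0.1512, -1, -0.0166, -0.005, 0, 0, 0, 0.1512, -1, -0.0172, -0.0025, 0, 0, 0, 0.1512, -1],
)

```text
time_s: 10.8
tool_pos: [0.5718, -0.0506, 0.356]
tool_rot: [-179.9, -0.1, 143.0]
force: [-0.7, 0.0, -2.9]
grip_width: 0.0474
grasp_force: 40.0
```

drive_tool(
  rows=[-0.0174, 0.0001, 0, 0, 0, 0.1512, -1, -0.0172, 0.0028, 0, 0, 0, 0.1512, -1, -0.0166, 0.0053, 0, 0, 0, 0.1512, -1, -0.0156, 0.0078, 0, 0, 0, 0.1512, -1, -0.0142, 0.01, 0, 0, 0, 0.1512, -1],
)

```text
time_s: 11.42
tool_pos: [0.6421, -0.1019, 0.3558]
tool_rot: [-179.9, -0.0, 99.7]
force: [-0.5, 0.9, -1.8]
grip_width: 0.0476
grasp_force: 40.0
```

drive_tool(
  rows=[0, 0, 0, 0, 0, 0, -1, 0, 0, 0, 0, 0, 0, -1, 0, 0, 0, 0, 0, 0, -1],
)

```text
time_s: 11.8
tool_pos: [0.6416, -0.1011, 0.3567]
tool_rot: [-180.0, -0.1, 100.1]
force: [0.6, 0.0, -2.9]
grip_width: 0.0478
grasp_force: 40.0
```

Run:
```python
from poses import *
r,o=snap("wrist","w4.png"); print(o["tool_pos"],o["tool_rot"],o["grip_width"],o["qpos"])
c=fit(r,o,"red",o["tool_pos"][:2],z=o["tool_pos"][2]-.164+.016,rad=120)
r,o=snap("top","t3.png"); fit(r,o,"red",o["tool_pos"][:2],z=o["tool_pos"][2]-.148)
plan(o,(.6417,-.1017,.30),100,2)
```

```text
[ 0.64155104 -0.10112371  0.35671609] [-1.79981762e+02 -5.06688245e-02  1.00120149e+02] 0.047773355470249426 [-20.65128045  22.17956227  35.32837083  88.05291141 -13.16783974
  73.99628165  26.44595862]
red px [280.  284.6] world [ 0.6406 -0.0947] encl [640.6 -95.1] hull r 0.0216 0.0244 area 3014Traceback (most recent call last):
  File "<stdin>", line 4, in <module>
  File "poses.py", line 7, in fit
    n,l,s,_=cv2.connectedComponentsWithStats(m); k=1+s[1:,4].argmax(); pts=np.argwhere(l==k)[:,::-1].astype(np.int32)
                                                     ~~~~~~~~~~~~~~^^
ValueError: attempt to get argmax of an empty sequence
```

View pics/w4.png

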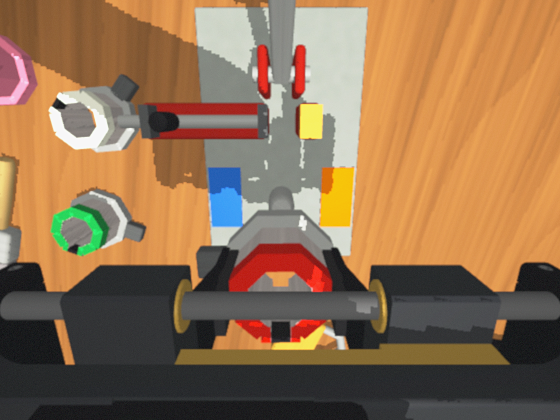

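Red hangs with its nose at (212,262) toward the blue patch and its key slot at (280,330) toward -y, in line with the shaft at (281,197). Lowering in steps.

drive_tool(
  rows=[-0.0006, 0, 0.045, 0, 0, 0, -1, 0, 0, 0.045, 0, 0, 0, -1, 0, 0, 0, 0, 0, 0, -1],
)

```text
time_s: 12.28
tool_pos: [0.6402, -0.1014, 0.2632]
tool_rot: [-179.6, -0.1, 100.0]
force: [-0.4, -0.3, -2.5]
grip_width: 0.048
grasp_force: 40.0
```

drive_tool(
  rows=[0, 0, 0.008, 0, 0, 0, -1, 0, 0, 0.008, 0, 0, 0, -1, 0, 0, 0.004, 0, 0, 0, -1, 0, 0, 0, 0, 0, 0, -1],
)

```text
time_s: 12.78
tool_pos: [0.6421, -0.1023, 0.247]
tool_rot: [180.0, -0.0, 100.0]
force: [0.2, -0.4, -1.8]
grip_width: 0.0481
grasp_force: 40.0
```

drive_tool(
  rows=[0, 0, 0.006, 0, 0, 0, -1, 0, 0, 0.006, 0, 0, 0, -1, 0, 0, 0, 0, 0, 0, -1],
)

```text
time_s: 13.15
tool_pos: [0.6419, -0.102, 0.234]
tool_rot: [-179.9, -0.0, 100.0]
force: [0.1, 0.3, -2.9]
grip_width: 0.0477
grasp_force: 40.0
```

drive_tool(
  rows=[0, 0, 0.006, 0, 0, 0, -1, 0, 0, 0.006, 0, 0, 0, -1, 0, 0, 0.006, 0, 0, 0, -1, 0, 0, 0.006, 0, 0, 0, -1, 0, 0, 0.002, 0, 0, 0, -1],
)

```text
time_s: 13.78
tool_pos: [0.642, -0.1021, 0.2092]
tool_rot: [-180.0, -0.1, 100.0]
force: [-4.8, 2.2, 9.3]
grip_width: 0.0478
grasp_force: 40.0
```

drive_tool(
  rows=[0, 0, 0, 0, 0, 0, -1, 0, 0, 0, 0, 0, 0, -1, 0, 0, 0, 0, 0, 0, -1],
)

```text
time_s: 14.15
tool_pos: [0.6419, -0.1021, 0.2092]
tool_rot: [-180.0, -0.0, 100.0]
force: [-3.4, 3.2, 5.1]
grip_width: 0.0477
grasp_force: 40.0
```

Red is home: TCP at .2092 with light contact and the cam underside at 12 mm. It held for over 0.3 s. Lifting it and carrying it to the blue tray.

drive_tool(
  rows=[0, 0, -0.02, 0, 0, 0, -1, 0, 0, -0.03, 0, 0, 0, -1, 0, 0, -0.05, 0, 0, 0, -1, 0, 0, -0.05, 0, 0, 0, -1, 0, 0, 0, 0, 0, 0, -1],
)

```text
time_s: 14.78
tool_pos: [0.6434, -0.1046, 0.3653]
tool_rot: [179.4, 0.3, 99.9]
force: [-0.5, 0.2, -2.0]
grip_width: 0.0477
grasp_force: 40.0
```

Run:
```python
from h import *
o=get_obs(); print(o["tool_pos"],o["grip_width"]); plan(o,(.514,-.4165,.30),98.7,8)
```

```text
[ 0.64337929 -0.10458512  0.36527867] 0.047684425788671145
max 0.036 0.003
-0.0356, -0.0227, 0.0081, 0.0014, 0.0006, 0.0027
-0.0356, -0.0226, 0.0081, 0.0014, 0.0006, 0.0027
-0.0357, -0.0225, 0.0081, 0.0014, 0.0006, 0.0027
-0.0358, -0.0224, 0.0081, 0.0014, 0.0006, 0.0027
-0.0358, -0.0223, 0.0081, 0.0014, 0.0006, 0.0027
-0.0359, -0.0222, 0.0081, 0.0014, 0.0006, 0.0027
-0.0360, -0.0221, 0.0081, 0.0014, 0.0006, 0.0027
-0.0360, -0.0220, 0.0082, 0.0014, 0.0006, 0.0027
```

drive_tool(
  rows=[-0.0357, -0.0225, 0.006, 0, 0, 0.0027, -1, -0.0357, -0.0225, 0.006, 0, 0, 0.0027, -1, -0.0357, -0.0225, 0.006, 0, 0, 0.0027, -1, -0.0357, -0.0225, 0.006, 0, 0, 0.0027, -1, -0.036, -0.0223, 0.008, 0, 0, 0.0027, -1],
)

```text
time_s: 15.4
tool_pos: [0.5603, -0.2993, 0.3262]
tool_rot: [-180.0, 0.1, 99.2]
force: [1.0, 0.2, -2.1]
grip_width: 0.0476
grasp_force: 40.0
```

drive_tool(
  rows=[-0.036, -0.0223, 0.008, 0, 0, 0.0027, -1, -0.036, -0.0221, 0.008, 0, 0, 0.0027, -1, -0.036, -0.022, 0.01, 0, 0, 0.0027, -1, 0, 0, 0, 0, 0, 0, -1, 0, 0, 0, 0, 0, 0, -1],
)

```text
time_s: 16.02
tool_pos: [0.5127, -0.4147, 0.3002]
tool_rot: [-180.0, -0.0, 98.7]
force: [-0.5, 0.9, -2.0]
grip_width: 0.0474
grasp_force: 40.0
```

Run:
```python
from h import *
o=get_obs(); print(o["tool_pos"],o["grip_width"],o["tool_rot"]); plan(o,(.514,-.4165,.205),98.7,4)
r,o=snap("wrist","w5.png")
r=read_camera("side"); cv2.imwrite("pics/s5.png",r["color"][130:400,180:460])
```

```text
[ 0.51267761 -0.41471664  0.30019618] 0.04742505771841274 [-1.79964409e+02 -2.81167095e-02  9.87156614e+01]
max 0.0238 0.0
-0.0005, 0.0003, 0.0238, -0.0002, -0.0001, 0.0001
-0.0005, 0.0003, 0.0238, -0.0002, -0.0001, 0.0001
-0.0005, 0.0003, 0.0238, -0.0002, -0.0001, 0.0001
-0.0005, 0.0003, 0.0238, -0.0002, -0.0001, 0.0001
```

View pics/w5.png

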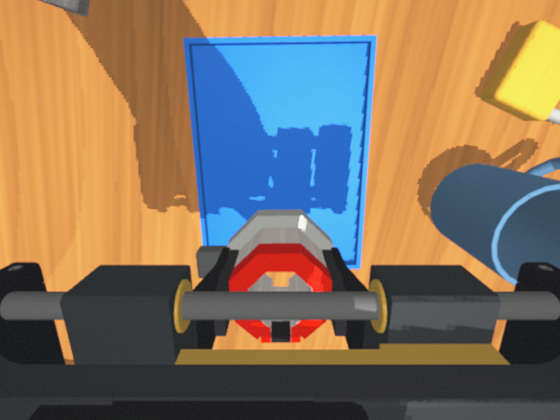

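Tray and cam are square to each other in this view: tray corners (187,40) and (375,38), cam at (280,285). The mug is clear on the right. Setting red down.

drive_tool(
  rows=[0, 0, 0.03, 0, 0, 0, -1, 0, 0, 0.03, 0, 0, 0, -1, 0, 0, 0.025, 0, 0, 0, -1, 0, 0, 0.012, 0, 0, 0, -1, 0, 0, 0, 0, 0, 0, -1],
)

```text
time_s: 16.75
tool_pos: [0.5135, -0.4138, 0.2035]
tool_rot: [-180.0, -0.0, 98.8]
force: [-0.4, 0.5, -2.8]
grip_width: 0.0476
grasp_force: 40.0
```

drive_tool(
  rows=[0, 0, 0.002, 0, 0, 0, -1, 0, 0, 0, 0, 0, 0, 0.2, 0, 0, 0, 0, 0, 0, 1, 0, 0, 0, 0, 0, 0, 1, 0, 0, 0, 0, 0, 0, 1],
)

```text
time_s: 17.38
tool_pos: [0.513, -0.4147, 0.2021]
tool_rot: [180.0, 0.0, 98.8]
force: [0.0, 0.2, 0.1]
grip_width: 0.0743
grasp_force: 0.0
```

drive_tool(
  rows=[0, 0, -0.03, 0, 0, 0, 1, 0, 0, -0.05, 0, 0, 0, 1, 0, 0, -0.05, 0, 0, 0, 1, 0, 0, -0.03, 0, 0, 0, 1],
)

```text
time_s: 17.88
tool_pos: [0.513, -0.4152, 0.365]
tool_rot: [179.8, 0.1, 98.8]
force: [-0.3, -0.5, 0.1]
grip_width: 0.0868
grasp_force: 0.0
```

Run:
```python
from poses import *
r,o=snap("wrist"); print(o["tool_pos"],o["grip_width"],o["tool_rot"])
c=fit(r,o,"red",(.514,-.4165),z=.052,rad=60); d=c-[.507,-.372]; a=np.radians(8.7); print("in tray",d@[np.cos(a),np.sin(a)],d@[-np.sin(a),np.cos(a)])
y=(.433,.163)
r,o2=snap("top"); 
for n,g in (("yellow",y),("white",(.4488,-.0532)),("green",(.4465,-.1627))):
    try: fit(r,o2,n,g,rad=16)
    except Exception as e: print(n,e)
cv2.imwrite("pics/t4.png",cv2.resize(r["color"][205:305,190:390],None,fx=4,fy=4))
print(o["qpos"])
```

```text
[ 0.51299068 -0.41516058  0.36501333] 0.08683294945256448 [1.79844783e+02 1.34606147e-01 9.87562430e+01]
red px [279.5 203.5] world [ 0.5136 -0.4157] encl [ 513.7 -416.5] hull r 0.0248 0.0271 area 1060
in tray -7.834169404855538e-05 -0.044192132880957115
yellow px [223.7 250.2] world [0.4265 0.1414] encl [425.9 143.1] hull r 0.003 0.0126 area 12
white px [308.5 237.8] world [ 0.4512 -0.0548] encl [451.2 -55.1] hull r 0.0239 0.0254 area 205
green px [353.3 231.1] world [ 0.4643 -0.1581] encl [ 462.4 -156.1] hull r 0.004 0.016 area 16
[  5.28867896  24.53664994  41.92899471  86.1106402  -16.69882678
  75.53037893  57.52451251]
```

Run:
```python
from h import *
plan(get_obs(),(.433,.163,.36),190,15)
```

```text
max 0.039 0.106
0.0390, 0.0006, 0.0002, 0.0000, 0.0006, -0.1062
0.0387, 0.0047, 0.0003, 0.0000, 0.0006, -0.1062
0.0380, 0.0088, 0.0003, 0.0000, 0.0006, -0.1062
0.0368, 0.0127, 0.0003, 0.0000, 0.0006, -0.1062
0.0353, 0.0166, 0.0003, 0.0000, 0.0006, -0.1062
0.0333, 0.0202, 0.0003, 0.0000, 0.0006, -0.1062
0.0310, 0.0236, 0.0004, 0.0000, 0.0006, -0.1062
0.0283, 0.0268, 0.0004, 0.0000, 0.0006, -0.1062
0.0253, 0.0296, 0.0004, 0.0000, 0.0006, -0.1062
0.0220, 0.0321, 0.0004, 0.0000, 0.0006, -0.1062
0.0185, 0.0343, 0.0004, 0.0000, 0.0006, -0.1062
0.0147, 0.0361, 0.0004, 0.0000, 0.0006, -0.1062
0.0108, 0.0374, 0.0004, 0.0000, 0.0006, -0.1062
0.0068, 0.0384, 0.0004, 0.0000, 0.0006, -0.1062
0.0027, 0.0389, 0.0004, 0.0000, 0.0006, -0.1062
```

View pics/t4.png

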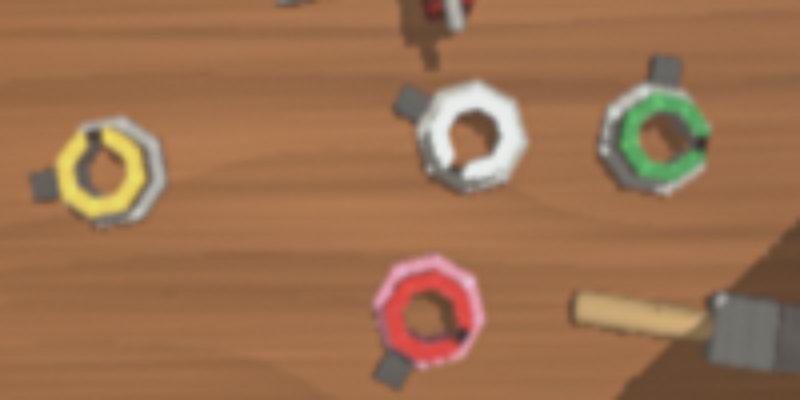

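Yellow (99,172), white (473,137) and green (664,137) have not moved, so only the top-camera colour ranges were poor. Moving over yellow.

drive_tool(
  rows=[0.039, 0.0006, 0, 0, 0, -0.1062, 1, 0.0387, 0.0047, 0, 0, 0, -0.1062, 1, 0.038, 0.0088, 0, 0, 0, -0.1062, 1, 0.0368, 0.0127, 0, 0, 0, -0.1062, 1, 0.0353, 0.0166, 0, 0, 0, -0.1062, 1],
)

```text
time_s: 18.6
tool_pos: [0.4855, -0.22, 0.3608]
tool_rot: [-180.0, -0.1, 129.4]
force: [-0.1, 0.2, -0.8]
grip_width: 0.0871
grasp_force: 0.0
```

drive_tool(
  rows=[0.0333, 0.0202, 0, 0, 0, -0.1062, 1, 0.031, 0.0236, 0, 0, 0, -0.1062, 1, 0.0283, 0.0268, 0, 0, 0, -0.1062, 1, 0.0253, 0.0296, 0, 0, 0, -0.1062, 1, 0.022, 0.0321, 0, 0, 0, -0.1062, 1],
)

```text
time_s: 19.23
tool_pos: [0.4584, -0.0274, 0.3609]
tool_rot: [-180.0, -0.1, 159.8]
force: [0.0, 0.6, 1.0]
grip_width: 0.087
grasp_force: 0.0
```

drive_tool(
  rows=[0.0185, 0.0343, 0, 0, 0, -0.1062, 1, 0.0147, 0.0361, 0, 0, 0, -0.1062, 1, 0.0108, 0.0374, 0, 0, 0, -0.1062, 1, 0.0068, 0.0384, 0, 0, 0, -0.1062, 1, 0.0027, 0.0389, 0, 0, 0, -0.1062, 1],
)

```text
time_s: 19.85
tool_pos: [0.4316, 0.1654, 0.3609]
tool_rot: [-180.0, -0.1, -169.8]
force: [1.5, -0.1, 0.2]
grip_width: 0.0871
grasp_force: 0.0
```

drive_tool(
  rows=[0, 0, 0, 0, 0, 0, 1, 0, 0, 0, 0, 0, 0, 1],
)

```text
time_s: 20.1
tool_pos: [0.4322, 0.1637, 0.3611]
tool_rot: [-180.0, -0.1, -170.0]
force: [0.4, -1.3, -0.4]
grip_width: 0.0869
grasp_force: 0.0
```

Run:
```python
from poses import *
r,o=snap("wrist"); im=r["color"]; print(o["tool_pos"],o["grip_width"],o["tool_rot"],o["qpos"])
g=w2px(r,[[.433,.163,.048]],o)[0].astype(int); print(g, cv2.cvtColor(im,cv2.COLOR_BGR2HSV)[g[1]-25:g[1]+25:8,g[0]-20].tolist())
cv2.imwrite("pics/w6.png",cv2.resize(im[110:260,180:380],None,fx=3,fy=3))
try: c=fit(r,o,"yellow",(.433,.163)); plan(o,(*c,.197),190,4)
except Exception as e: print(e)
```

```text
[0.43218993 0.16371517 0.36108015] 0.0868844544845736 [-1.79951134e+02 -7.05099884e-02 -1.70005469e+02] [-35.33029309  -3.24396279  10.9328277  112.40126798   0.68239556
  70.86566107  75.35542617]
[279 204] [[36, 9, 135], [20, 86, 128], [24, 242, 194], [24, 242, 195], [28, 245, 246], [28, 231, 246], [14, 167, 199]]
yellow px [278.3 203.5] world [0.4318 0.1613] encl [432.4 161.3] hull r 0.0249 0.0275 area 1181
max 0.041 0.0
0.0001, -0.0005, 0.0410, -0.0002, -0.0003, 0.0000
0.0002, -0.0006, 0.0410, -0.0002, -0.0003, 0.0000
0.0002, -0.0006, 0.0410, -0.0002, -0.0003, 0.0000
0.0002, -0.0006, 0.0410, -0.0002, -0.0003, 0.0000
```

View pics/w6.png

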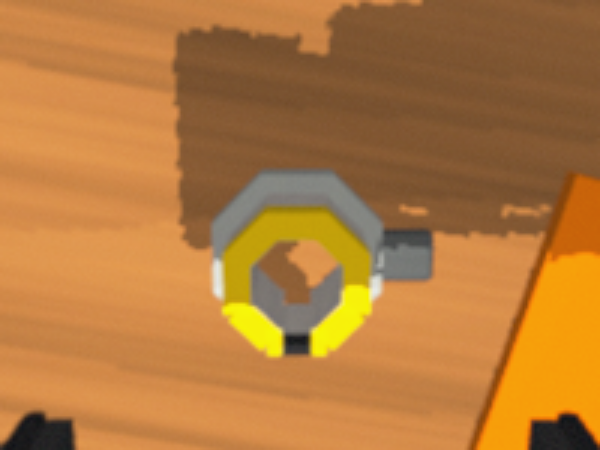

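Yellow is at crop (297,280) with its nose right at (408,255) along the closing line and its key down. Grasping.

drive_tool(
  rows=[0, -0.0006, 0.041, 0, 0, 0, 1, 0, -0.0006, 0.041, 0, 0, 0, 1, 0, -0.0006, 0.041, 0, 0, 0, 1, 0, -0.0005, 0.041, 0, 0, 0, 1, 0, 0, 0, 0, 0, 0, 0],
)

```text
time_s: 20.78
tool_pos: [0.4331, 0.1608, 0.1967]
tool_rot: [-180.0, -0.1, -170.1]
force: [-0.3, -0.2, 1.3]
grip_width: 0.0825
grasp_force: 0.0
```

drive_tool(
  rows=[0, 0, 0, 0, 0, 0, -0.5, 0, 0, 0, 0, 0, 0, -1, 0, 0, 0, 0, 0, 0, -1, 0, 0, 0, 0, 0, 0, -1, 0, 0, 0, 0, 0, 0, -1],
)

```text
time_s: 21.4
tool_pos: [0.4328, 0.1621, 0.1982]
tool_rot: [180.0, 0.0, -170.0]
force: [-0.6, 0.1, 1.7]
grip_width: 0.0475
grasp_force: 40.0
```

drive_tool(
  rows=[0, 0, -0.04, 0, 0, 0, -1, 0, 0, -0.04, 0, 0, 0, -1, 0, 0, -0.04, 0, 0, 0, -1, 0, 0, -0.04, 0, 0, 0, -1, 0, 0, -0.01, 0, 0, 0, -1],
)

```text
time_s: 22.02
tool_pos: [0.4332, 0.1623, 0.3701]
tool_rot: [179.9, 0.2, -169.9]
force: [0.5, -0.1, -1.2]
grip_width: 0.0476
grasp_force: 40.0
```

Run:
```python
from h import *
plan(get_obs(),(.6415,-.1018,.365),100,15)
```

```text
max 0.0224 0.105
-0.0106, -0.0198, 0.0004, 0.0003, 0.0001, 0.1048
-0.0126, -0.0185, 0.0004, 0.0003, 0.0001, 0.1048
-0.0145, -0.0171, 0.0004, 0.0003, 0.0001, 0.1048
-0.0162, -0.0155, 0.0004, 0.0003, 0.0001, 0.1048
-0.0177, -0.0137, 0.0004, 0.0003, 0.0001, 0.1048
-0.0191, -0.0118, 0.0004, 0.0003, 0.0001, 0.1048
-0.0202, -0.0097, 0.0004, 0.0003, 0.0001, 0.1048
-0.0211, -0.0076, 0.0004, 0.0003, 0.0001, 0.1048
-0.0218, -0.0053, 0.0004, 0.0003, 0.0001, 0.1048
-0.0222, -0.0030, 0.0004, 0.0003, 0.0001, 0.1048
-0.0224, -0.0007, 0.0004, 0.0003, 0.0001, 0.1048
-0.0224, 0.0017, 0.0004, 0.0003, 0.0001, 0.1048
-0.0221, 0.0040, 0.0004, 0.0003, 0.0001, 0.1048
-0.0215, 0.0063, 0.0004, 0.0003, 0.0001, 0.1048
-0.0208, 0.0085, 0.0003, 0.0003, 0.0001, 0.1048
```

Yellow is gripped (47.5 mm). Carrying it slightly higher to clear the raised lever.

drive_tool(
  rows=[-0.0106, -0.0198, -0.008, 0, 0, 0.1048, -1, -0.0126, -0.0185, -0.008, 0, 0, 0.1048, -1, -0.0145, -0.0171, -0.008, 0, 0, 0.1048, -1, -0.0162, -0.0155, -0.008, 0, 0, 0.1048, -1, -0.0177, -0.0137, -0.008, 0, 0, 0.1048, -1],
)

```text
time_s: 22.65
tool_pos: [0.5021, 0.0735, 0.4062]
tool_rot: [-179.9, -0.1, 159.8]
force: [0.8, 0.2, -1.5]
grip_width: 0.0475
grasp_force: 40.0
```

drive_tool(
  rows=[-0.0191, -0.0118, 0, 0, 0, 0.1048, -1, -0.0202, -0.0097, 0, 0, 0, 0.1048, -1, -0.0211, -0.0076, 0, 0, 0, 0.1048, -1, -0.0218, -0.0053, 0, 0, 0, 0.1048, -1, -0.0222, -0.003, 0, 0, 0, 0.1048, -1],
)

```text
time_s: 23.28
tool_pos: [0.5717, -0.0143, 0.4057]
tool_rot: [-179.8, -0.1, 129.8]
force: [-0.6, 0.8, -1.5]
grip_width: 0.0478
grasp_force: 40.0
```

drive_tool(
  rows=[-0.0224, -0.0007, 0, 0, 0, 0.1048, -1, -0.0224, 0.0017, 0, 0, 0, 0.1048, -1, -0.0221, 0.004, 0, 0, 0, 0.1048, -1, -0.0215, 0.0063, 0, 0, 0, 0.1048, -1, -0.0208, 0.0085, 0, 0, 0, 0.1048, -1],
)

```text
time_s: 23.9
tool_pos: [0.6413, -0.1023, 0.4055]
tool_rot: [-179.8, -0.0, 99.8]
force: [0.3, 0.7, -1.4]
grip_width: 0.0476
grasp_force: 40.0
```

drive_tool(
  rows=[0, 0, 0.04, 0, 0, 0, -1, 0, 0, 0.04, 0, 0, 0, -1, 0, 0, 0, 0, 0, 0, -1, 0, 0, 0, 0, 0, 0, -1],
)

```text
time_s: 24.4
tool_pos: [0.6414, -0.1021, 0.3284]
tool_rot: [180.0, 0.0, 100.0]
force: [-0.7, 0.4, -0.7]
grip_width: 0.0477
grasp_force: 40.0
```

Run:
```python
from poses import *
r,o=snap("wrist"); print(o["tool_pos"],o["tool_rot"],o["grip_width"])
fit(r,o,"yellow",o["tool_pos"][:2],z=o["tool_pos"][2]-.148,rad=120)
plan(o,(.6417,-.1018,.262),100,2)
```

```text
[ 0.64139544 -0.10205066  0.32840164] [1.79979687e+02 2.33097934e-02 9.99776128e+01] 0.047702992624748086
yellow px [279.8 282.7] world [ 0.6403 -0.0948] encl [640.3 -94.8] hull r 0.0224 0.0245 area 3213
max 0.0332 0.0
0.0001, 0.0002, 0.0332, 0.0002, 0.0002, -0.0002
0.0001, 0.0002, 0.0332, 0.0002, 0.0002, -0.0002
```

drive_tool(
  rows=[0, 0.0003, 0.033, 0, 0, 0, -1, 0, 0, 0.033, 0, 0, 0, -1, 0, 0, 0.008, 0, 0, 0, -1, 0, 0, 0.008, 0, 0, 0, -1, 0, 0, 0.004, 0, 0, 0, -1],
)

```text
time_s: 25.08
tool_pos: [0.642, -0.1021, 0.2431]
tool_rot: [179.9, 0.0, 100.0]
force: [-0.4, -0.9, -1.4]
grip_width: 0.0482
grasp_force: 40.0
```

drive_tool(
  rows=[0, 0, 0.006, 0, 0, 0, -1, 0, 0, 0.004, 0, 0, 0, -1, 0, 0, 0, 0, 0, 0, -1],
)

```text
time_s: 25.45
tool_pos: [0.6413, -0.1019, 0.2316]
tool_rot: [-180.0, -0.0, 100.0]
force: [0.4, 0.2, -0.9]
grip_width: 0.0477
grasp_force: 40.0
```

drive_tool(
  rows=[0, 0, 0.006, 0, 0, 0, -1, 0, 0, 0.006, 0, 0, 0, -1, 0, 0, 0.006, 0, 0, 0, -1, 0, 0, 0.004, 0, 0, 0, -1, 0, 0, 0, 0, 0, 0, -1],
)

```text
time_s: 26.08
tool_pos: [0.6414, -0.102, 0.2103]
tool_rot: [-180.0, -0.0, 100.0]
force: [-2.3, 0.5, 3.5]
grip_width: 0.0479
grasp_force: 40.0
```

drive_tool(
  rows=[0, 0, 0.0005, 0, 0, 0, -1, 0, 0, 0, 0, 0, 0, -1, 0, 0, 0, 0, 0, 0, -1],
)

```text
time_s: 26.45
tool_pos: [0.6414, -0.102, 0.2102]
tool_rot: [180.0, -0.0, 100.0]
force: [-3.1, 0.3, 6.5]
grip_width: 0.0475
grasp_force: 40.0
```

Yellow is home (TCP .2102, contact on the plate). Lifting and carrying it to the orange tray by a detour round the raised lever.

drive_tool(
  rows=[0, 0, -0.02, 0, 0, 0, -1, 0, 0, -0.04, 0, 0, 0, -1, 0, 0, -0.06, 0, 0, 0, -1, 0, 0, -0.06, 0, 0, 0, -1, 0, 0, 0, 0, 0, 0, -1],
)

```text
time_s: 27.08
tool_pos: [0.6426, -0.1031, 0.3969]
tool_rot: [179.3, 0.2, 99.9]
force: [1.3, 0.7, -2.6]
grip_width: 0.0477
grasp_force: 40.0
```

Run:
```python
from h import *
o=get_obs(); print(o["tool_pos"],o["grip_width"]); plan(o,(.48,0,.385),100,5)
o["tool_pos"]=np.array([.48,0,.385]); o["tool_rot"]=[180,0,100]; plan(o,(.4737,.394,.31),86.5,9)
```

```text
[ 0.64258207 -0.10308485  0.39692161] 0.047742626601460225
max 0.0285 0.002
0.0259, -0.0285, 0.0020, 0.0024, 0.0006, -0.0002
0.0259, -0.0285, 0.0020, 0.0024, 0.0006, -0.0002
0.0259, -0.0285, 0.0021, 0.0024, 0.0006, -0.0002
0.0259, -0.0285, 0.0022, 0.0024, 0.0006, -0.0002
0.0259, -0.0285, 0.0023, 0.0024, 0.0006, -0.0002
max 0.0438 0.026
0.0432, 0.0069, 0.0083, 0.0000, 0.0000, 0.0262
0.0434, 0.0058, 0.0083, 0.0000, 0.0000, 0.0262
0.0435, 0.0046, 0.0083, 0.0000, 0.0000, 0.0262
0.0436, 0.0035, 0.0083, 0.0000, 0.0000, 0.0262
0.0437, 0.0024, 0.0083, 0.0000, 0.0000, 0.0262
0.0438, 0.0012, 0.0083, 0.0000, 0.0000, 0.0262
0.0438, 0.0001, 0.0083, 0.0000, 0.0000, 0.0262
0.0438, -0.0011, 0.0083, 0.0000, 0.0000, 0.0262
0.0437, -0.0022, 0.0083, 0.0000, 0.0000, 0.0262
```

drive_tool(
  rows=[0.0259, -0.0285, 0.002, 0, 0, 0, -1, 0.0259, -0.0285, 0.002, 0, 0, 0, -1, 0.0259, -0.0285, 0.002, 0, 0, 0, -1, 0.0259, -0.0285, 0.002, 0, 0, 0, -1, 0.0259, -0.0285, 0.002, 0, 0, 0, -1],
)

```text
time_s: 27.7
tool_pos: [0.4771, 0.0015, 0.3786]
tool_rot: [-179.9, -0.0, 100.0]
force: [-0.3, 0.7, -1.7]
grip_width: 0.0476
grasp_force: 40.0
```

drive_tool(
  rows=[0.0432, 0.0069, 0.008, 0, 0, 0.0262, -1, 0.0434, 0.0058, 0.008, 0, 0, 0.0262, -1, 0.0435, 0.0046, 0.008, 0, 0, 0.0262, -1, 0.0436, 0.0035, 0.008, 0, 0, 0.0262, -1, 0.0437, 0.0024, 0.008, 0, 0, 0.0262, -1],
)

```text
time_s: 28.32
tool_pos: [0.4747, 0.2207, 0.3385]
tool_rot: [-180.0, 0.0, 92.4]
force: [0.5, -1.0, -1.5]
grip_width: 0.0479
grasp_force: 40.0
```

drive_tool(
  rows=[0.0438, 0.0012, 0.008, 0, 0, 0.0262, -1, 0.0438, 0, 0.008, 0, 0, 0.0262, -1, 0.0438, -0.0011, 0.008, 0, 0, 0.0262, -1, 0.0437, -0.0022, 0.008, 0, 0, 0.0262, -1, 0, 0, 0, 0, 0, 0, -1],
)

```text
time_s: 28.95
tool_pos: [0.47, 0.3987, 0.3053]
tool_rot: [-179.8, 0.0, 86.8]
force: [0.2, -1.2, -1.3]
grip_width: 0.0474
grasp_force: 40.0
```

Run:
```python
from h import *
r,o=snap("wrist"); print(o["tool_pos"],o["tool_rot"],o["grip_width"]); plan(o,(.4737,.394,.205),86.5,4)
im=r["color"]; hsv=cv2.cvtColor(im,cv2.COLOR_BGR2HSV); m=cv2.inRange(hsv[:250],(8,225,100),(20,255,255)); n,l,s,_=cv2.connectedComponentsWithStats(m); k=1+s[1:,4].argmax(); print(s[k])
c=[(.471+a*.0695*.998+b*.0945*.061,.349-a*.0695*.061+b*.0945*.998,.012) for a in(-1,1) for b in (-1,1)]; print(w2px(r,c,o).round())
ys,xs=np.where(l==k); print([(int(xs[i]),int(ys[i])) for i in ((xs+ys).argmin(),(xs-ys).argmax())])
```

```text
[0.47002576 0.39873062 0.3053215 ] [-1.79826089e+02  2.88171969e-02  8.68184939e+01] 0.04741603583821254
max 0.0251 0.001
-0.0011, 0.0011, 0.0251, -0.0008, 0.0001, 0.0014
-0.0011, 0.0010, 0.0251, -0.0008, 0.0001, 0.0014
-0.0011, 0.0010, 0.0251, -0.0008, 0.0001, 0.0014
-0.0011, 0.0010, 0.0251, -0.0008, 0.0001, 0.0014
[ 203  154  169   96 7708]
[[218. 339.]
 [207. 160.]
 [349. 340.]
 [364. 161.]]
[(204, 154), (371, 161)]
```

The tray corners fall within a few pixels of prediction. Setting yellow down.

drive_tool(
  rows=[-0.0011, 0.001, 0.03, 0, 0, 0, -1, -0.001, 0.001, 0.03, 0, 0, 0, -1, -0.001, 0.001, 0.03, 0, 0, 0, -1, 0, 0, 0.01, 0, 0, 0, -1, 0, 0, 0, 0, 0, 0, -1],
)

```text
time_s: 29.62
tool_pos: [0.4755, 0.3907, 0.2072]
tool_rot: [-180.0, 0.1, 86.4]
force: [0.1, -0.5, -1.7]
grip_width: 0.0478
grasp_force: 40.0
```

drive_tool(
  rows=[0, 0, 0.002, 0, 0, 0, -1, 0, 0, 0, 0, 0, 0, 0.2, 0, 0, 0, 0, 0, 0, 1, 0, 0, 0, 0, 0, 0, 1, 0, 0, 0, 0, 0, 0, 1],
)

```text
time_s: 30.25
tool_pos: [0.4753, 0.3917, 0.2056]
tool_rot: [180.0, -0.0, 86.5]
force: [0.4, 0.3, 0.2]
grip_width: 0.0743
grasp_force: 0.0
```

drive_tool(
  rows=[0, 0, -0.03, 0, 0, 0, 1, 0, 0, -0.05, 0, 0, 0, 1, 0, 0, -0.05, 0, 0, 0, 1, 0, 0, -0.03, 0, 0, 0, 1],
)

```text
time_s: 30.75
tool_pos: [0.4756, 0.3917, 0.3686]
tool_rot: [179.8, -0.2, 86.5]
force: [-0.6, 0.6, 0.4]
grip_width: 0.0867
grasp_force: 0.0
```

Run:
```python
from poses import *
r,o=snap("wrist"); print(o["tool_pos"],o["grip_width"],o["tool_rot"],o["qpos"])
c=fit(r,o,"yellow",(.4737,.394),z=.052,rad=60); d=c-[.471,.349]; a=np.radians(-3.5); print("in tray",d@[np.cos(a),np.sin(a)],d@[-np.sin(a),np.cos(a)])
# compare top picture to the earlier one for white/green
r,_=snap("top"); a=cv2.imread("pics/t3.png"); b=r["color"]; old=cv2.imread("pics/top0.png")
for n,(u,v) in dict(white=(308,238),green=(355,239)).items(): print(n,np.abs(b[v-20:v+20,u-20:u+20].astype(int)-old[v-20:v+20,u-20:u+20]).mean().round(1))
plan(o,(.4465,-.1627,.36),77-0,15)
```

```text
[0.47564237 0.39171754 0.36862271] 0.08673399532340827 [ 1.79847864e+02 -1.62997150e-01  8.64600166e+01] [-50.35273813  15.20921457  10.08713821  91.59896827  -2.76235936
  73.21175938 -43.3640519 ]
yellow px [279.5 203.4] world [0.4762 0.3919] encl [476.2 391.3] hull r 0.025 0.0278 area 1196
in tray 0.0026117831663087484 0.04311631752898231
white 2.9
green 23.1
max 0.037 0.011
-0.0370, 0.0003, 0.0005, 0.0002, -0.0002, 0.0110
-0.0370, 0.0007, 0.0005, 0.0002, -0.0002, 0.0110
-0.0370, 0.0012, 0.0005, 0.0002, -0.0002, 0.0110
-0.0370, 0.0016, 0.0005, 0.0002, -0.0002, 0.0110
-0.0370, 0.0020, 0.0005, 0.0002, -0.0002, 0.0110
-0.0369, 0.0024, 0.0005, 0.0002, -0.0002, 0.0110
-0.0369, 0.0028, 0.0005, 0.0002, -0.0002, 0.0110
-0.0369, 0.0032, 0.0005, 0.0002, -0.0002, 0.0110
-0.0368, 0.0036, 0.0005, 0.0002, -0.0002, 0.0110
-0.0368, 0.0040, 0.0005, 0.0002, -0.0002, 0.0110
-0.0367, 0.0044, 0.0005, 0.0002, -0.0002, 0.0110
-0.0367, 0.0048, 0.0005, 0.0002, -0.0002, 0.0110
-0.0366, 0.0052, 0.0006, 0.0002, -0.0002, 0.0110
-0.0366, 0.0056, 0.0006, 0.0002, -0.0002, 0.0110
-0.0365, 0.0060, 0.0006, 0.0002, -0.0002, 0.0110
```

Yellow lies in its tray at (+3,+43) mm. Green's patch in the top picture has changed, so green was knocked. Locating it anew with a nose and key finder.

```bash
cat >> poses.py <<'E'
def nose(r,o,c,base=0.):
    """nose and key bearings (deg, world) about axis c from dark grey pixels"""
    im=r["color"]; hsv=cv2.cvtColor(im,cv2.COLOR_BGR2HSV).astype(int)
    out=[]
    for z,rads in ((.012,(.038,.042,.046)),(.048,(.019,.0205,.022))):
        a=np.radians(np.arange(0,360,2)); sc=np.zeros(180)
        for q in rads:
            p=np.c_[c[0]+q*np.cos(a),c[1]+q*np.sin(a),np.full(180,z+base)]; u=w2px(r,p,o).round().astype(int)
            ok=(u[:,0]>=0)&(u[:,0]<560)&(u[:,1]>=0)&(u[:,1]<420); u[~ok]=0
            h=hsv[u[:,1],u[:,0]]; sc+=ok&(h[:,2]<125)&((h[:,1]<70) if z<.03 else (h[:,2]<70))
        s=sc*(sc>=2); v=(s*np.exp(1j*a)).sum(); out.append((np.degrees(np.angle(v)).round(1),(abs(v)/max(s.sum(),1)).round(2),s.sum()))
    return out
E
python3 - <<'E'
from poses import *
r,o=snap("top","t5.png"); hsv=cv2.cvtColor(r["color"],cv2.COLOR_BGR2HSV)
print(hsv[239-10,355-3:355+4].tolist())
m=cv2.inRange(hsv,(50,70,40),(80,255,255)); n,l,s,c=cv2.connectedComponentsWithStats(m)
for i in range(1,n):
    if s[i,4]>25: print(s[i],c[i].round(1),px2w(r,c[i],.048)[0].round(4))
RNG["green"]=[((50,70,40),(80,255,255))]
k=[i for i in range(1,n) if s[i,4]>25]
w=max(k,key=lambda i:s[i,4] if 280<c[i][0]<420 and c[i][1]>190 else 0)
g=px2w(r,c[w],.048)[0][:2]; g=fit(r,o,"green",g,rad=16); print(nose(r,o,g)); print("white",nose(r,o,(.4505,-.0540)))
E
```

```text
[[64, 115, 167], [64, 120, 178], [63, 115, 167], [56, 81, 160], [24, 58, 153], [12, 111, 152], [12, 135, 147]]
[184 120  17  16 152] [193.5 129. ] [0.7151 0.2119 0.048 ]
[333 221  23  22 207] [343.6 231.4] [ 0.4643 -0.1358  0.048 ]
green px [344.3 231.6] world [ 0.4638 -0.1375] encl [ 463.9 -136.9] hull r 0.0231 0.0262 area 207
[(np.float64(-15.3), np.float64(0.99), np.float64(35.0)), (np.float64(0.0), np.float64(0.0), np.float64(0.0))]
white [(np.float64(61.0), np.float64(0.99), np.float64(34.0)), (np.float64(0.0), np.float64(0.0), np.float64(0.0))]
```

Green is now at (.464,-.137) with nose at -15°, and white stays put. Moving over green.

Run:
```python
from h import *
plan(get_obs(),(.4638,-.137,.36),75,12)
```

```text
max 0.044 0.017
-0.0440, 0.0017, 0.0005, 0.0002, -0.0003, 0.0167
-0.0440, 0.0025, 0.0005, 0.0002, -0.0003, 0.0167
-0.0440, 0.0032, 0.0005, 0.0002, -0.0003, 0.0167
-0.0439, 0.0039, 0.0005, 0.0002, -0.0003, 0.0167
-0.0438, 0.0047, 0.0005, 0.0002, -0.0003, 0.0167
-0.0437, 0.0054, 0.0005, 0.0002, -0.0003, 0.0167
-0.0437, 0.0061, 0.0006, 0.0002, -0.0003, 0.0167
-0.0435, 0.0068, 0.0006, 0.0002, -0.0003, 0.0167
-0.0434, 0.0076, 0.0006, 0.0002, -0.0003, 0.0167
-0.0433, 0.0083, 0.0006, 0.0002, -0.0003, 0.0167
-0.0431, 0.0090, 0.0006, 0.0002, -0.0003, 0.0167
-0.0430, 0.0097, 0.0006, 0.0002, -0.0003, 0.0167
```

drive_tool(
  rows=[-0.044, 0.0017, 0.0005, 0, 0, 0.0167, 1, -0.044, 0.0025, 0.0005, 0, 0, 0.0167, 1, -0.044, 0.0032, 0.0005, 0, 0, 0.0167, 1, -0.044, 0.0039, 0.0005, 0, 0, 0.0167, 1, -0.0438, 0.0047, 0.0005, 0, 0, 0.0167, 1],
)

```text
time_s: 31.52
tool_pos: [0.4696, 0.1696, 0.3611]
tool_rot: [-179.9, 0.1, 81.7]
force: [-0.1, -0.3, 0.7]
grip_width: 0.0872
grasp_force: 0.0
```

drive_tool(
  rows=[-0.0437, 0.0054, 0.0005, 0, 0, 0.0167, 1, -0.0437, 0.0061, 0.0006, 0, 0, 0.0167, 1, -0.0435, 0.0068, 0.0006, 0, 0, 0.0167, 1, -0.0434, 0.0076, 0.0006, 0, 0, 0.0167, 1, -0.0433, 0.0083, 0.0006, 0, 0, 0.0167, 1],
)

```text
time_s: 32.15
tool_pos: [0.4645, -0.0504, 0.3584]
tool_rot: [-179.9, 0.0, 76.9]
force: [0.4, 0.5, -0.1]
grip_width: 0.0872
grasp_force: 0.0
```

drive_tool(
  rows=[-0.0431, 0.009, 0.0006, 0, 0, 0.0167, 1, -0.043, 0.0097, 0.0006, 0, 0, 0.0167, 1, 0, 0, 0, 0, 0, 0, 1, 0, 0, 0, 0, 0, 0, 1, 0, 0, 0, 0, 0, 0, 1],
)

```text
time_s: 32.78
tool_pos: [0.4634, -0.1357, 0.3581]
tool_rot: [-179.9, -0.0, 75.1]
force: [-0.0, 0.2, 0.3]
grip_width: 0.0871
grasp_force: 0.0
```

```bash
sed -i 's/green=\[((50,120,60)/green=[((50,90,50)/' poses.py
python3 - <<'E'
from poses import *
r,o=snap("wrist","w7.png"); print(o["tool_pos"],o["grip_width"],o["tool_rot"],o["qpos"])
c=fit(r,o,"green",(.4638,-.137)); print(nose(r,o,c)); plan(o,(*c,.1975),75,4)
E
```

```text
[ 0.46338065 -0.13567163  0.35814101] 0.08714933257375271 [-1.79935672e+02 -4.29548969e-03  7.51303387e+01] [-23.13331159  -1.55597908  36.10750186 110.8844057    0.96620114
  70.43952542  -2.23006435]
green px [281.1 206.1] world [ 0.4639 -0.1374] encl [ 463.6 -138.3] hull r 0.025 0.0276 area 1162
[(np.float64(-14.9), np.float64(0.99), np.float64(20.0)), (np.float64(-106.0), np.float64(0.99), np.float64(22.0))]
max 0.0402 0.001
-0.0004, 0.0003, 0.0402, -0.0003, 0.0000, 0.0006
-0.0004, 0.0003, 0.0402, -0.0003, 0.0000, 0.0006
-0.0004, 0.0003, 0.0402, -0.0003, 0.0000, 0.0006
-0.0004, 0.0003, 0.0402, -0.0003, 0.0000, 0.0006
```

Nose is at -15° and key at -106° (right of the nose), as seen before. Grasping green.

drive_tool(
  rows=[-0.0005, 0.0003, 0.04, 0, 0, 0, 1, -0.0005, 0.0003, 0.04, 0, 0, 0, 1, -0.0005, 0.0002, 0.04, 0, 0, 0, 1, -0.0005, 0, 0.04, 0, 0, 0, 1, 0, 0, 0, 0, 0, 0, 0],
)

```text
time_s: 33.45
tool_pos: [0.4635, -0.1383, 0.1971]
tool_rot: [-179.9, 0.1, 75.1]
force: [-0.2, 0.0, 1.1]
grip_width: 0.0827
grasp_force: 0.0
```

drive_tool(
  rows=[0, 0, 0, 0, 0, 0, -0.5, 0, 0, 0, 0, 0, 0, -1, 0, 0, 0, 0, 0, 0, -1, 0, 0, 0, 0, 0, 0, -1, 0, 0, 0, 0, 0, 0, -1],
)

```text
time_s: 34.08
tool_pos: [0.4637, -0.1393, 0.1992]
tool_rot: [180.0, -0.0, 75.0]
force: [-1.0, 1.7, 4.0]
grip_width: 0.0479
grasp_force: 40.0
```

drive_tool(
  rows=[0, 0, -0.04, 0, 0, 0, -1, 0, 0, -0.04, 0, 0, 0, -1, 0, 0, -0.04, 0, 0, 0, -1, 0, 0, -0.04, 0, 0, 0, -1],
)

```text
time_s: 34.58
tool_pos: [0.4631, -0.1393, 0.3596]
tool_rot: [-180.0, -0.0, 75.0]
force: [0.7, -0.2, -2.1]
grip_width: 0.0478
grasp_force: 40.0
```

Run:
```python
from h import *
plan(get_obs(),(.6415,-.1022,.35),100,6)
```

```text
max 0.0302 0.073
0.0137, 0.0271, 0.0016, -0.0001, 0.0000, -0.0728
0.0117, 0.0280, 0.0016, -0.0001, 0.0000, -0.0728
0.0096, 0.0288, 0.0016, -0.0001, 0.0000, -0.0728
0.0075, 0.0294, 0.0016, -0.0001, 0.0000, -0.0728
0.0053, 0.0299, 0.0016, -0.0001, 0.0000, -0.0728
0.0031, 0.0302, 0.0016, -0.0001, 0.0000, -0.0728
```

drive_tool(
  rows=[0.0137, 0.0271, 0, 0, 0, -0.0728, -1, 0.0117, 0.028, 0, 0, 0, -0.0728, -1, 0.0096, 0.0288, 0, 0, 0, -0.0728, -1, 0.0075, 0.0294, 0, 0, 0, -0.0728, -1, 0.0053, 0.0299, 0, 0, 0, -0.0728, -1],
)

```text
time_s: 35.2
tool_pos: [0.6129, -0.108, 0.3579]
tool_rot: [-179.9, -0.0, 96.0]
force: [0.7, -0.6, -1.4]
grip_width: 0.0477
grasp_force: 40.0
```

drive_tool(
  rows=[0.0031, 0.0302, 0, 0, 0, -0.0728, -1, 0, 0, 0.03, 0, 0, 0, -1, 0, 0, 0, 0, 0, 0, -1, 0, 0, 0, 0, 0, 0, -1],
)

```text
time_s: 35.7
tool_pos: [0.6417, -0.1025, 0.3292]
tool_rot: [-180.0, 0.0, 100.0]
force: [0.7, -0.5, -0.4]
grip_width: 0.048
grasp_force: 40.0
```

Run:
```python
from poses import *
r,o=snap("wrist"); print(o["tool_pos"],o["tool_rot"],o["grip_width"])
c=fit(r,o,"green",o["tool_pos"][:2],z=o["tool_pos"][2]-.148,rad=120); print(c-o["tool_pos"][:2])
plan(o,(.6417,-.1030,.262),100,2)
```

```text
[ 0.64168472 -0.10250478  0.32917049] [-1.79997211e+02  7.42201356e-03  9.99768653e+01] 0.04797993979777998
green px [279.9 280.8] world [ 0.6404 -0.0943] encl [640.5 -95.1] hull r 0.023 0.0246 area 3207
[-0.00129941  0.00824038]
max 0.0336 0.0
-0.0002, 0.0000, 0.0336, 0.0000, 0.0001, -0.0002
-0.0002, 0.0000, 0.0336, 0.0000, 0.0001, -0.0002
```

drive_tool(
  rows=[-0.0006, 0, 0.033, 0, 0, 0, -1, 0, 0, 0.033, 0, 0, 0, -1, 0, 0, 0.008, 0, 0, 0, -1, 0, 0, 0.008, 0, 0, 0, -1, 0, 0, 0.004, 0, 0, 0, -1],
)

```text
time_s: 36.38
tool_pos: [0.6425, -0.1029, 0.2439]
tool_rot: [179.9, 0.0, 100.0]
force: [-0.0, -0.5, -1.2]
grip_width: 0.0477
grasp_force: 40.0
```

drive_tool(
  rows=[0, 0, 0.006, 0, 0, 0, -1, 0, 0, 0.004, 0, 0, 0, -1, 0, 0, 0, 0, 0, 0, -1],
)

```text
time_s: 36.75
tool_pos: [0.6419, -0.1027, 0.2325]
tool_rot: [-180.0, -0.0, 100.0]
force: [0.1, -0.4, -1.5]
grip_width: 0.0477
grasp_force: 40.0
```

drive_tool(
  rows=[0, 0, 0.006, 0, 0, 0, -1, 0, 0, 0.006, 0, 0, 0, -1, 0, 0, 0.006, 0, 0, 0, -1, 0, 0, 0.003, 0, 0, 0, -1, 0, 0, 0, 0, 0, 0, -1],
)

```text
time_s: 37.38
tool_pos: [0.642, -0.1028, 0.2117]
tool_rot: [180.0, 0.0, 100.0]
force: [0.7, 0.2, -1.8]
grip_width: 0.048
grasp_force: 40.0
```

drive_tool(
  rows=[0, 0, 0.001, 0, 0, 0, -1, 0, 0, 0.001, 0, 0, 0, -1, 0, 0, 0, 0, 0, 0, -1, 0, 0, 0, 0, 0, 0, -1],
)

```text
time_s: 37.88
tool_pos: [0.6421, -0.1029, 0.2112]
tool_rot: [180.0, -0.0, 100.0]
force: [-2.3, 0.9, 6.3]
grip_width: 0.0471
grasp_force: 40.0
```

drive_tool(
  rows=[0, 0, -0.02, 0, 0, 0, -1, 0, 0, -0.04, 0, 0, 0, -1, 0, 0, -0.06, 0, 0, 0, -1, 0, 0, -0.06, 0, 0, 0, -1, 0, 0, 0, 0, 0, 0, -1],
)

```text
time_s: 38.5
tool_pos: [0.6431, -0.104, 0.3973]
tool_rot: [179.3, 0.2, 100.0]
force: [1.2, -0.1, -1.5]
grip_width: 0.0476
grasp_force: 40.0
```

Run:
```python
from h import *
o=get_obs(); print(o["tool_pos"],o["grip_width"]); plan(o,(.48,0,.385),100,5)
o["tool_pos"]=np.array([.48,0,.385]); o["tool_rot"]=[180,0,100]; plan(o,(.468,.304,.31),86.5,7)
```

```text
[ 0.64313037 -0.10401596  0.39730753] 0.04762853733072703
max 0.0286 0.002
0.0261, -0.0286, 0.0020, 0.0024, 0.0006, -0.0001
0.0261, -0.0285, 0.0021, 0.0024, 0.0006, -0.0001
0.0261, -0.0285, 0.0022, 0.0024, 0.0006, -0.0001
0.0262, -0.0285, 0.0023, 0.0024, 0.0006, -0.0001
0.0262, -0.0285, 0.0024, 0.0024, 0.0006, -0.0001
max 0.0435 0.034
0.0431, 0.0059, 0.0107, 0.0000, 0.0000, 0.0337
0.0432, 0.0044, 0.0107, 0.0000, 0.0000, 0.0337
0.0434, 0.0029, 0.0107, 0.0000, 0.0000, 0.0337
0.0434, 0.0015, 0.0107, 0.0000, 0.0000, 0.0337
0.0435, 0.0000, 0.0107, 0.0000, 0.0000, 0.0337
0.0434, -0.0014, 0.0107, 0.0000, 0.0000, 0.0337
0.0434, -0.0029, 0.0107, 0.0000, 0.0000, 0.0337
```

Green was home (TCP .2112, contact). To the orange tray.

drive_tool(
  rows=[0.0261, -0.0285, 0.002, 0, 0, 0, -1, 0.0261, -0.0285, 0.002, 0, 0, 0, -1, 0.0261, -0.0285, 0.002, 0, 0, 0, -1, 0.0261, -0.0285, 0.002, 0, 0, 0, -1, 0.0261, -0.0285, 0.002, 0, 0, 0, -1],
)

```text
time_s: 39.12
tool_pos: [0.4774, 0.0015, 0.3791]
tool_rot: [-179.9, -0.0, 100.0]
force: [-0.4, 0.2, -1.1]
grip_width: 0.0478
grasp_force: 40.0
```

drive_tool(
  rows=[0.0431, 0.0059, 0.01, 0, 0, 0.0337, -1, 0.0432, 0.0044, 0.01, 0, 0, 0.0337, -1, 0.0434, 0.0029, 0.01, 0, 0, 0.0337, -1, 0.0434, 0.0015, 0.01, 0, 0, 0.0337, -1, 0.0435, 0, 0.01, 0, 0, 0.0337, -1],
)

```text
time_s: 39.75
tool_pos: [0.4698, 0.2192, 0.329]
tool_rot: [-180.0, 0.0, 90.3]
force: [-0.1, -0.9, -1.6]
grip_width: 0.0477
grasp_force: 40.0
```

drive_tool(
  rows=[0.0434, -0.0014, 0.01, 0, 0, 0.0337, -1, 0.0434, -0.0029, 0.01, 0, 0, 0.0337, -1, 0, 0, 0, 0, 0, 0, -1, 0, 0, 0, 0, 0, 0, -1],
)

```text
time_s: 40.25
tool_pos: [0.4669, 0.3043, 0.3092]
tool_rot: [-180.0, 0.1, 86.5]
force: [-0.2, 0.0, -2.8]
grip_width: 0.0477
grasp_force: 40.0
```

Run:
```python
from h import *
o=get_obs(); print(o["tool_pos"],o["tool_rot"],o["grip_width"]); plan(o,(.468,.304,.208),86.5,4)
```

```text
[0.46691212 0.30425542 0.3091866 ] [-1.79967608e+02  9.85540249e-02  8.64914405e+01] 0.04767991479532368
max 0.0253 0.0
0.0000, 0.0003, 0.0253, -0.0001, 0.0004, 0.0000
0.0000, 0.0003, 0.0253, -0.0001, 0.0004, 0.0000
0.0000, 0.0003, 0.0253, -0.0001, 0.0004, 0.0000
0.0000, 0.0003, 0.0253, -0.0001, 0.0004, 0.0000
```

drive_tool(
  rows=[0, 0, 0.03, 0, 0, 0, -1, 0, 0, 0.03, 0, 0, 0, -1, 0, 0, 0.03, 0, 0, 0, -1, 0, 0, 0.013, 0, 0, 0, -1, 0, 0, 0, 0, 0, 0, -1],
)

```text
time_s: 40.88
tool_pos: [0.4671, 0.304, 0.2065]
tool_rot: [-180.0, 0.1, 86.4]
force: [-0.1, -0.4, -1.2]
grip_width: 0.0479
grasp_force: 40.0
```

drive_tool(
  rows=[0, 0, 0.002, 0, 0, 0, -1, 0, 0, 0, 0, 0, 0, 0.2, 0, 0, 0, 0, 0, 0, 1, 0, 0, 0, 0, 0, 0, 1, 0, 0, 0, 0, 0, 0, 1],
)

```text
time_s: 41.5
tool_pos: [0.467, 0.3051, 0.205]
tool_rot: [180.0, -0.0, 86.5]
force: [0.3, -0.3, -0.1]
grip_width: 0.0745
grasp_force: 0.0
```

drive_tool(
  rows=[0, 0, -0.03, 0, 0, 0, 1, 0, 0, -0.05, 0, 0, 0, 1, 0, 0, -0.05, 0, 0, 0, 1, 0, 0, -0.03, 0, 0, 0, 1],
)

```text
time_s: 42.0
tool_pos: [0.4674, 0.3051, 0.3678]
tool_rot: [179.8, -0.1, 86.5]
force: [-0.2, -0.0, -0.8]
grip_width: 0.0871
grasp_force: 0.0
```

Run:
```python
from poses import *
r,o=snap("wrist"); print(o["tool_pos"],o["grip_width"],o["tool_rot"])
a=np.radians(-3.5)
for n,g in (("green",(.468,.304)),("yellow",(.476,.392))):
  try:
    c=fit(r,o,n,g,z=.052,rad=50); d=c-[.471,.349]; print("in tray",d@[np.cos(a),np.sin(a)],d@[-np.sin(a),np.cos(a)],nose(r,o,c,.004))
  except Exception as e: print(n,e)
r,_=snap("top"); w=fit(r,o,"white",(.4505,-.0540),rad=18); print(nose(r,o,w))
```

```text
[0.46737523 0.30509343 0.36780789] 0.08712623862683637 [ 1.79843998e+02 -1.47135619e-01  8.64867345e+01]
green px [279.4 202.1] world [0.468  0.3067] encl [468.  306.1] hull r 0.0242 0.0266 area 1085
in tray -0.0004233910529604651 -0.04236855765297352 [(np.float64(-5.7), np.float64(0.99), np.float64(32.0)), (np.float64(-94.0), np.float64(1.0), np.float64(14.0))]
yellow px [282.3 110.9] world [0.4759 0.3925] encl [476.  391.9] hull r 0.0236 0.0266 area 1357
in tray 0.002262464892885146 0.04371755175108991 [(np.float64(-2.6), np.float64(0.99), np.float64(25.0)), (np.float64(0.0), np.float64(0.0), np.float64(0.0))]
white px [308.4 237.4] world [ 0.452  -0.0546] encl [452.3 -55.3] hull r 0.0243 0.0264 area 214
[(np.float64(63.7), np.float64(0.99), np.float64(32.0)), (np.float64(0.0), np.float64(0.0), np.float64(0.0))]
```

Both orange-tray cams are in place. Going to white with tool yaw -29°, so that the seat comes out at 100°.

Run:
```python
from h import *
plan(get_obs(),(.451,-.0545,.36),-28.5,15)
```

```text
max 0.024 0.134
-0.0240, 0.0003, 0.0005, -0.0001, -0.0006, 0.1338
-0.0238, 0.0035, 0.0005, -0.0001, -0.0006, 0.1338
-0.0231, 0.0067, 0.0005, -0.0001, -0.0006, 0.1338
-0.0220, 0.0097, 0.0005, -0.0001, -0.0006, 0.1338
-0.0205, 0.0125, 0.0005, -0.0001, -0.0006, 0.1338
-0.0186, 0.0152, 0.0005, -0.0001, -0.0006, 0.1338
-0.0164, 0.0175, 0.0006, -0.0001, -0.0006, 0.1338
-0.0140, 0.0196, 0.0006, -0.0001, -0.0006, 0.1338
-0.0112, 0.0212, 0.0006, -0.0001, -0.0006, 0.1338
-0.0083, 0.0225, 0.0006, -0.0001, -0.0006, 0.1338
-0.0052, 0.0235, 0.0006, -0.0001, -0.0006, 0.1338
-0.0020, 0.0239, 0.0006, -0.0001, -0.0006, 0.1338
0.0012, 0.0240, 0.0006, -0.0001, -0.0006, 0.1338
0.0044, 0.0236, 0.0006, -0.0001, -0.0006, 0.1338
0.0075, 0.0228, 0.0006, -0.0001, -0.0006, 0.1338
```

drive_tool(
  rows=[-0.024, 0.0003, 0.0005, 0, 0, 0.1338, 1, -0.0238, 0.0035, 0.0005, 0, 0, 0.1338, 1, -0.0231, 0.0067, 0.0005, 0, 0, 0.1338, 1, -0.022, 0.0097, 0.0005, 0, 0, 0.1338, 1, -0.0205, 0.0125, 0.0005, 0, 0, 0.1338, 1],
)

```text
time_s: 42.72
tool_pos: [0.4608, 0.1841, 0.361]
tool_rot: [-180.0, 0.1, 47.9]
force: [-0.6, -0.8, 0.1]
grip_width: 0.0871
grasp_force: 0.0
```

drive_tool(
  rows=[-0.0186, 0.0152, 0.0005, 0, 0, 0.1338, 1, -0.0164, 0.0175, 0.0005, 0, 0, 0.1338, 1, -0.014, 0.0196, 0.0005, 0, 0, 0.1338, 1, -0.0112, 0.0212, 0.0005, 0, 0, 0.1338, 1, -0.0083, 0.0225, 0.0005, 0, 0, 0.1338, 1],
)

```text
time_s: 43.35
tool_pos: [0.4551, 0.0643, 0.3586]
tool_rot: [180.0, 0.1, 9.6]
force: [0.7, -0.1, 0.2]
grip_width: 0.0872
grasp_force: 0.0
```

drive_tool(
  rows=[-0.0052, 0.0235, 0.0005, 0, 0, 0.1338, 1, -0.002, 0.0239, 0.0005, 0, 0, 0.1338, 1, 0.0012, 0.024, 0.0005, 0, 0, 0.1338, 1, 0.0044, 0.0236, 0.0005, 0, 0, 0.1338, 1, 0.0075, 0.0228, 0.0005, 0, 0, 0.1338, 1],
)

```text
time_s: 43.98
tool_pos: [0.4496, -0.0556, 0.3561]
tool_rot: [180.0, 0.1, -28.7]
force: [0.4, 0.2, -0.5]
grip_width: 0.0869
grasp_force: 0.0
```

drive_tool(
  rows=[0, 0, 0, 0, 0, 0, 1, 0, 0, 0, 0, 0, 0, 1, 0, 0, 0, 0, 0, 0, 1],
)

```text
time_s: 44.35
tool_pos: [0.4501, -0.0538, 0.357]
tool_rot: [180.0, 0.0, -28.3]
force: [0.6, 0.6, -0.6]
grip_width: 0.0866
grasp_force: 0.0
```

Run:
```python
from poses import *
r,o=snap("wrist","w8.png"); print(o["tool_pos"],o["tool_rot"],o["qpos"])
try:
  c=fit(r,o,"white",(.451,-.0545),rad=30); print(nose(r,o,c)); plan(o,(*c,.1985),-28.5,4)
except Exception as e: print(e)
cv2.imwrite("pics/w8c.png",cv2.resize(r["color"][110:260,180:380],None,fx=3,fy=3))
```

```text
[ 0.45012448 -0.0537794   0.35698427] [ 1.79993551e+02  2.23847642e-02 -2.83396250e+01] [ -31.89724851   -6.01610565   33.65906641  114.47131395    3.5263435
   70.59882507 -117.89765991]
white px [281.1 203.1] world [ 0.4515 -0.056 ] encl [450.5 -55.6] hull r 0.024 0.0266 area 1032
[(np.float64(61.7), np.float64(0.99), np.float64(38.0)), (np.float64(150.0), np.float64(0.99), np.float64(22.0))]
max 0.0396 0.001
0.0006, 0.0003, 0.0396, 0.0000, 0.0001, 0.0007
0.0006, 0.0003, 0.0396, 0.0000, 0.0001, 0.0007
0.0006, 0.0003, 0.0396, 0.0000, 0.0001, 0.0007
0.0006, 0.0003, 0.0396, 0.0000, 0.0001, 0.0007
```

View pics/w8c.png

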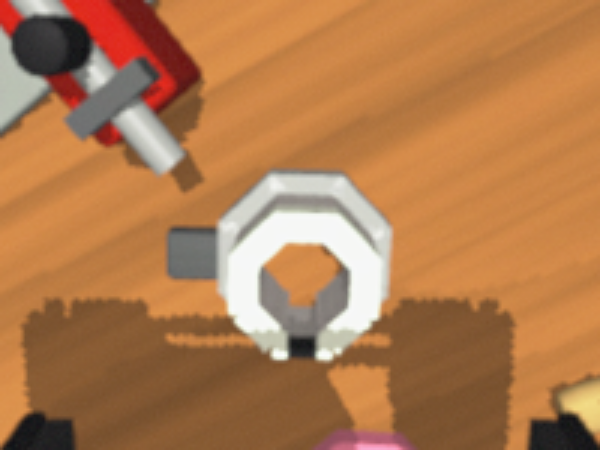

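White's nose is at crop (192,253), left along the closing line, and its key is at (302,347). The bolt's end at (170,165) would come under the gripper body, so I take the hub 14 mm higher than before.

drive_tool(
  rows=[0.0005, 0.0003, 0.036, 0, 0, 0, 1, 0.0005, 0.0003, 0.036, 0, 0, 0, 1, 0.0004, 0.0003, 0.036, 0, 0, 0, 1, 0.0003, 0.0003, 0.036, 0, 0, 0, 1, 0, 0, 0, 0, 0, 0, 0],
)

```text
time_s: 45.02
tool_pos: [0.4496, -0.0562, 0.2112]
tool_rot: [179.8, 0.3, -28.4]
force: [-0.5, -0.2, 0.8]
grip_width: 0.0823
grasp_force: 0.0
```

drive_tool(
  rows=[0, 0, 0, 0, 0, 0, -0.5, 0, 0, 0, 0, 0, 0, -1, 0, 0, 0, 0, 0, 0, -1, 0, 0, 0, 0, 0, 0, -1, 0, 0, 0, 0, 0, 0, -1],
)

```text
time_s: 45.65
tool_pos: [0.4515, -0.0567, 0.2141]
tool_rot: [-179.9, -0.0, -28.5]
force: [-0.7, 0.5, 6.1]
grip_width: 0.0475
grasp_force: 39.9
```

drive_tool(
  rows=[0, 0, -0.04, 0, 0, 0, -1, 0, 0, -0.04, 0, 0, 0, -1, 0, 0, -0.04, 0, 0, 0, -1, 0, 0, -0.04, 0, 0, 0, -1],
)

```text
time_s: 46.15
tool_pos: [0.4505, -0.0569, 0.374]
tool_rot: [180.0, 0.0, -28.5]
force: [0.2, 0.2, -1.7]
grip_width: 0.0476
grasp_force: 39.9
```

Run:
```python
from h import *
plan(get_obs(),(.6415,-.1025,.37),100,15)
```

```text
max 0.0131 0.15
0.0126, -0.0034, 0.0003, 0.0000, 0.0001, -0.1495
0.0130, -0.0015, 0.0003, 0.0000, 0.0001, -0.1495
0.0131, 0.0005, 0.0003, 0.0000, 0.0001, -0.1495
0.0129, 0.0024, 0.0003, 0.0000, 0.0001, -0.1495
0.0124, 0.0043, 0.0003, 0.0000, 0.0001, -0.1495
0.0116, 0.0061, 0.0003, 0.0000, 0.0001, -0.1495
0.0105, 0.0078, 0.0003, 0.0000, 0.0001, -0.1495
0.0093, 0.0092, 0.0003, 0.0000, 0.0001, -0.1495
0.0078, 0.0105, 0.0003, 0.0000, 0.0001, -0.1495
0.0061, 0.0116, 0.0003, 0.0000, 0.0001, -0.1495
0.0044, 0.0123, 0.0003, 0.0000, 0.0001, -0.1495
0.0025, 0.0129, 0.0003, 0.0000, 0.0001, -0.1495
0.0005, 0.0131, 0.0003, 0.0000, 0.0001, -0.1495
-0.0014, 0.0130, 0.0003, 0.0000, 0.0001, -0.1495
-0.0034, 0.0127, 0.0003, 0.0000, 0.0001, -0.1495
```

drive_tool(
  rows=[0.0126, -0.0034, 0, 0, 0, -0.1495, -1, 0.013, -0.0015, 0, 0, 0, -0.1495, -1, 0.0131, 0.0005, 0, 0, 0, -0.1495, -1, 0.0129, 0.0024, 0, 0, 0, -0.1495, -1, 0.0124, 0.0043, 0, 0, 0, -0.1495, -1],
)

```text
time_s: 46.78
tool_pos: [0.5148, -0.072, 0.3725]
tool_rot: [-180.0, 0.1, 14.6]
force: [0.3, -0.2, -1.8]
grip_width: 0.0477
grasp_force: 39.9
```

drive_tool(
  rows=[0.0116, 0.0061, 0, 0, 0, -0.1495, -1, 0.0105, 0.0078, 0, 0, 0, -0.1495, -1, 0.0093, 0.0092, 0, 0, 0, -0.1495, -1, 0.0078, 0.0105, 0, 0, 0, -0.1495, -1, 0.0061, 0.0116, 0, 0, 0, -0.1495, -1],
)

```text
time_s: 47.4
tool_pos: [0.5785, -0.0872, 0.3723]
tool_rot: [-179.9, 0.1, 57.4]
force: [-0.2, -0.1, -2.1]
grip_width: 0.0475
grasp_force: 39.9
```

drive_tool(
  rows=[0.0044, 0.0123, 0, 0, 0, -0.1495, -1, 0.0025, 0.0129, 0, 0, 0, -0.1495, -1, 0.0005, 0.0131, 0, 0, 0, -0.1495, -1, -0.0014, 0.013, 0, 0, 0, -0.1495, -1, -0.0034, 0.0127, 0, 0, 0, -0.1495, -1],
)

```text
time_s: 48.02
tool_pos: [0.6423, -0.1023, 0.3721]
tool_rot: [-179.9, -0.0, 100.3]
force: [0.4, -0.1, -1.6]
grip_width: 0.0476
grasp_force: 39.9
```

drive_tool(
  rows=[0, 0, 0.03, 0, 0, 0, -1, 0, 0, 0, 0, 0, 0, -1, 0, 0, 0, 0, 0, 0, -1],
)

```text
time_s: 48.4
tool_pos: [0.6421, -0.1023, 0.3435]
tool_rot: [-180.0, 0.0, 100.0]
force: [-0.5, -0.4, -2.1]
grip_width: 0.0476
grasp_force: 39.9
```

Run:
```python
from poses import *
r,o=snap("wrist","w9.png"); print(o["tool_pos"],o["tool_rot"],o["grip_width"],o["qpos"])
c=fit(r,o,"white",o["tool_pos"][:2],z=o["tool_pos"][2]-.166,rad=120); print(c-o["tool_pos"][:2])
plan(o,(.6417,-.1025,.276),100,2)
```

```text
[ 0.64211255 -0.10232883  0.34348447] [-1.79979398e+02  1.56870040e-03  9.99849816e+01] 0.04759230243287766 [-17.0714508   22.05123663  30.62390495  88.72378051 -11.56354839
  72.41915903  25.20540002]
white px [280.2 275.2] world [ 0.6421 -0.1008] encl [ 642.1 -102.7] hull r 0.0193 0.0247 area 1944
[-2.40552433e-05  1.48208026e-03]
max 0.0337 0.0
0.0000, -0.0002, 0.0337, -0.0002, 0.0000, -0.0001
0.0000, -0.0002, 0.0337, -0.0002, 0.0000, -0.0001
```

drive_tool(
  rows=[0.001, 0, 0.033, 0, 0, 0, -1, 0, 0, 0.033, 0, 0, 0, -1, 0, 0, 0.008, 0, 0, 0, -1, 0, 0, 0.008, 0, 0, 0, -1, 0, 0, 0.004, 0, 0, 0, -1],
)

```text
time_s: 49.08
tool_pos: [0.6425, -0.1011, 0.2584]
tool_rot: [179.9, -0.0, 100.0]
force: [-0.1, 0.8, -1.7]
grip_width: 0.0475
grasp_force: 39.9
```

drive_tool(
  rows=[0, 0, 0.006, 0, 0, 0, -1, 0, 0, 0.004, 0, 0, 0, -1, 0, 0, 0, 0, 0, 0, -1],
)

```text
time_s: 49.45
tool_pos: [0.642, -0.1011, 0.247]
tool_rot: [-180.0, -0.0, 100.0]
force: [0.9, 1.7, -2.6]
grip_width: 0.0477
grasp_force: 39.9
```

drive_tool(
  rows=[0, 0, 0.006, 0, 0, 0, -1, 0, 0, 0.006, 0, 0, 0, -1, 0, 0, 0.006, 0, 0, 0, -1, 0, 0, 0.003, 0, 0, 0, -1, 0, 0, 0, 0, 0, 0, -1],
)

```text
time_s: 50.08
tool_pos: [0.6418, -0.1012, 0.2262]
tool_rot: [-180.0, -0.0, 100.0]
force: [-1.0, 3.1, 0.9]
grip_width: 0.0478
grasp_force: 39.9
```

drive_tool(
  rows=[0, 0, 0.001, 0, 0, 0, -1, 0, 0, 0.0005, 0, 0, 0, -1, 0, 0, 0, 0, 0, 0, -1, 0, 0, 0, 0, 0, 0, -1],
)

```text
time_s: 50.58
tool_pos: [0.6418, -0.1012, 0.2261]
tool_rot: [-180.0, -0.1, 100.0]
force: [-5.0, 3.7, 7.9]
grip_width: 0.0475
grasp_force: 40.0
```

drive_tool(
  rows=[0, 0, -0.02, 0, 0, 0, -1, 0, 0, -0.04, 0, 0, 0, -1, 0, 0, -0.05, 0, 0, 0, -1, 0, 0, -0.05, 0, 0, 0, -1, 0, 0, 0, 0, 0, 0, -1],
)

```text
time_s: 51.2
tool_pos: [0.643, -0.1036, 0.3912]
tool_rot: [179.4, 0.3, 99.9]
force: [-0.5, -0.2, -2.1]
grip_width: 0.0477
grasp_force: 39.9
```

Run:
```python
from h import *
o=get_obs(); print(o["tool_pos"],o["grip_width"]); plan(o,(.500,-.3275,.33),98.7,7)
```

```text
[ 0.64300905 -0.1035744   0.39119568] 0.04766478917115802
max 0.0285 0.003
-0.0280, -0.0257, 0.0086, 0.0015, 0.0006, 0.0030
-0.0280, -0.0256, 0.0086, 0.0015, 0.0006, 0.0030
-0.0281, -0.0255, 0.0086, 0.0015, 0.0006, 0.0030
-0.0282, -0.0254, 0.0087, 0.0015, 0.0006, 0.0030
-0.0283, -0.0253, 0.0087, 0.0015, 0.0006, 0.0030
-0.0284, -0.0252, 0.0087, 0.0015, 0.0006, 0.0030
-0.0285, -0.0251, 0.0087, 0.0015, 0.0006, 0.0030
```

White was home too (hard contact at .2261). To the blue tray.

drive_tool(
  rows=[-0.028, -0.0257, 0.007, 0, 0, 0.003, -1, -0.028, -0.0256, 0.007, 0, 0, 0.003, -1, -0.0281, -0.0255, 0.0086, 0, 0, 0.003, -1, -0.0282, -0.0254, 0.0086, 0, 0, 0.003, -1, -0.0283, -0.0253, 0.0086, 0, 0, 0.003, -1],
)

```text
time_s: 51.82
tool_pos: [0.5384, -0.263, 0.344]
tool_rot: [-179.9, 0.0, 99.1]
force: [1.2, 0.2, -1.5]
grip_width: 0.0475
grasp_force: 39.9
```

drive_tool(
  rows=[-0.0284, -0.0252, 0.0086, 0, 0, 0.003, -1, -0.0285, -0.0251, 0.0086, 0, 0, 0.003, -1, 0, 0, 0, 0, 0, 0, -1, 0, 0, 0, 0, 0, 0, -1, 0, 0, 0, 0, 0, 0, -1],
)

```text
time_s: 52.45
tool_pos: [0.4999, -0.3244, 0.3276]
tool_rot: [180.0, -0.0, 98.9]
force: [0.5, 0.9, -2.4]
grip_width: 0.048
grasp_force: 39.9
```

Run:
```python
from h import *
o=get_obs(); print(o["tool_pos"],o["tool_rot"],o["grip_width"]); plan(o,(.500,-.3275,.2205),98.7,4)
```

```text
[ 0.49989135 -0.32437279  0.32764018] [ 1.79985902e+02 -1.36302357e-02  9.88964156e+01] 0.04801605120213049
max 0.0268 0.001
-0.0008, -0.0001, 0.0268, 0.0001, -0.0001, 0.0009
-0.0008, -0.0001, 0.0268, 0.0001, -0.0001, 0.0009
-0.0008, -0.0001, 0.0268, 0.0001, -0.0001, 0.0009
-0.0008, -0.0001, 0.0268, 0.0001, -0.0001, 0.0009
```

drive_tool(
  rows=[-0.0008, 0, 0.03, 0, 0, 0, -1, -0.0008, 0, 0.03, 0, 0, 0, -1, -0.0008, 0, 0.03, 0, 0, 0, -1, 0, 0, 0.017, 0, 0, 0, -1, 0, 0, 0, 0, 0, 0, -1],
)

```text
time_s: 53.08
tool_pos: [0.4999, -0.3271, 0.2202]
tool_rot: [-179.9, -0.0, 98.9]
force: [-0.0, 0.3, -1.4]
grip_width: 0.0473
grasp_force: 39.9
```

drive_tool(
  rows=[0, 0, 0.002, 0, 0, 0, -1, 0, 0, 0, 0, 0, 0, 0.2, 0, 0, 0, 0, 0, 0, 1, 0, 0, 0, 0, 0, 0, 1, 0, 0, 0, 0, 0, 0, 1],
)

```text
time_s: 53.7
tool_pos: [0.4995, -0.3279, 0.219]
tool_rot: [180.0, 0.0, 98.8]
force: [-0.8, 0.0, -0.6]
grip_width: 0.0746
grasp_force: 0.0
```

drive_tool(
  rows=[0, 0, -0.03, 0, 0, 0, 1, 0, 0, -0.05, 0, 0, 0, 1, 0, 0, -0.05, 0, 0, 0, 1, 0, 0, -0.03, 0, 0, 0, 1],
)

```text
time_s: 54.2
tool_pos: [0.4995, -0.3283, 0.3817]
tool_rot: [179.8, 0.1, 98.8]
force: [0.8, -0.6, -0.4]
grip_width: 0.0871
grasp_force: 0.0
```

Run:
```python
from poses import *
r,o=snap("wrist"); print(o["tool_pos"],o["grip_width"],o["tool_rot"])
c=fit(r,o,"white",(.5,-.3275),z=.052,rad=45); d=c-[.507,-.372]; a=np.radians(8.7); print("in tray",d@[np.cos(a),np.sin(a)],d@[-np.sin(a),np.cos(a)],nose(r,o,c,.004))
# lever grip expected at th=1.9; path: above head then lever
plan(o,(.52,-.10,.45),98.7,5)
o["tool_pos"]=np.array([.52,-.10,.45]); o["tool_rot"]=[180,0,98.7]; 
s=np.array([.632,-.0475]); y=np.radians(10); yd=np.array([-np.sin(y),np.cos(y)])
print("grip xy at 1.9:", s+yd*(.06+.0485))
```

```text
[ 0.49954611 -0.3282947   0.3817403 ] 0.08712814618661681 [1.79825085e+02 1.00192608e-01 9.87657725e+01]
white px [265.  206.9] world [ 0.4865 -0.3391] encl [ 489.3 -339.7] hull r 0.01 0.0211 area 369
in tray -0.015261474663045381 0.035584135104438364 [(np.float64(0.0), np.float64(0.0), np.float64(0.0)), (np.float64(-38.6), np.float64(1.0), np.float64(25.0))]
max 0.0445 0.001
0.0445, 0.0110, -0.0137, 0.0006, 0.0003, 0.0002
0.0445, 0.0110, -0.0137, 0.0006, 0.0003, 0.0002
0.0445, 0.0110, -0.0137, 0.0006, 0.0003, 0.0002
0.0445, 0.0110, -0.0137, 0.0006, 0.0003, 0.0002
0.0445, 0.0110, -0.0137, 0.0006, 0.0003, 0.0002
grip xy at 1.9: [0.61315917 0.05935164]
```

White was released on the tray floor. Next is the lever: with closed fingers behind the raised bar, push it over, then press it down from above.

Run:
```python
from h import *
plan(get_obs(),(.6088,.0840,.42),100,10)
ph=np.linspace(2.0,1.0,11); y=.06-.1156*np.cos(ph)+.0185; z=.076+.1156*np.sin(ph)-.008
print("P1 start y,tipz",y[0],z[0]); print(np.c_[np.diff(y),-np.diff(z)].round(4).tolist())
ph=np.linspace(1.0,.09,9); y=.06-.1156*np.cos(ph); z=.076+.1156*np.sin(ph)+.009
print("P2 start",y[0],z[0]); print(np.c_[np.diff(y),-np.diff(z)].round(4).tolist())
```

```text
max 0.0391 0.002
0.0391, 0.0171, -0.0035, 0.0007, 0.0004, -0.0022
0.0391, 0.0171, -0.0035, 0.0007, 0.0004, -0.0022
0.0391, 0.0172, -0.0035, 0.0007, 0.0004, -0.0022
0.0390, 0.0173, -0.0035, 0.0007, 0.0004, -0.0022
0.0390, 0.0174, -0.0035, 0.0007, 0.0004, -0.0022
0.0390, 0.0175, -0.0035, 0.0007, 0.0004, -0.0022
0.0389, 0.0175, -0.0035, 0.0007, 0.0004, -0.0022
0.0389, 0.0176, -0.0035, 0.0007, 0.0004, -0.0022
0.0389, 0.0177, -0.0035, 0.0007, 0.0004, -0.0022
0.0388, 0.0178, -0.0035, 0.0007, 0.0004, -0.0022
P1 start y,tipz 0.12660657430484965 0.17311478254104878
[[-0.0107, -0.0043], [-0.0111, -0.0032], [-0.0114, -0.0021], [-0.0115, -0.0009], [-0.0116, 0.0002], [-0.0115, 0.0014], [-0.0113, 0.0025], [-0.011, 0.0036], [-0.0105, 0.0047], [-0.01, 0.0057]]
P2 start -0.0024589465583569545 0.18227404584379284
[[-0.0106, 0.0077], [-0.0097, 0.0089], [-0.0086, 0.0099], [-0.0074, 0.0108], [-0.0062, 0.0116], [-0.0048, 0.0122], [-0.0034, 0.0127], [-0.0019, 0.013]]
```

drive_tool(
  rows=[0.0391, 0.0171, -0.01, 0, 0, -0.0022, -1, 0.0391, 0.0171, -0.01, 0, 0, -0.0022, -1, 0.0391, 0.0172, -0.01, 0, 0, -0.0022, -1, 0.039, 0.0173, -0.008, 0, 0, -0.0022, -1, 0.039, 0.0174, 0, 0, 0, -0.0022, -1],
)

```text
time_s: 54.88
tool_pos: [0.5541, -0.1202, 0.4175]
tool_rot: [179.9, 0.0, 99.4]
force: [0.4, -0.1, -0.2]
grip_width: 0.0452
grasp_force: 0.0
```

drive_tool(
  rows=[0.039, 0.0175, 0, 0, 0, -0.0022, -1, 0.0389, 0.0175, 0, 0, 0, -0.0022, -1, 0.0389, 0.0176, 0, 0, 0, -0.0022, -1, 0.0389, 0.0177, 0, 0, 0, -0.0022, -1, 0.0388, 0.0178, 0, 0, 0, -0.0022, -1],
)

```text
time_s: 55.5
tool_pos: [0.6082, 0.0863, 0.4166]
tool_rot: [180.0, -0.0, 100.0]
force: [0.4, -0.5, 0.1]
grip_width: 0.0018
grasp_force: 0.0
```

drive_tool(
  rows=[0, 0, 0, 0, 0, 0, -1, 0, 0, 0, 0, 0, 0, -1, 0, 0, 0, 0, 0, 0, -1],
)

```text
time_s: 55.88
tool_pos: [0.6079, 0.0833, 0.4169]
tool_rot: [180.0, 0.0, 99.9]
force: [1.0, 0.1, -0.5]
grip_width: 0.0003
grasp_force: 0.0
```

```bash
cat > lev.py <<'E'
from h import *
o=get_obs(); d=np.array(o["tool_pos"])[:2]-[.632,-.0475]; a=np.radians(10)
print("stand x",d@[np.cos(a),np.sin(a)],"y",d@[-np.sin(a),np.cos(a)],"tip z",o["tool_pos"][2]-.1822,o["tool_rot"],"w",o["grip_width"],o["force"])
E
python3 lev.py
```

```text
stand x -0.000980165668474933 y 0.13297554245650686 tip z 0.23471278388455433 [1.79991541e+02 2.92944194e-02 9.98967628e+01] w 0.00028388234442141695 [ 0.97292474  0.05173552 -0.47314097]
```

drive_tool(
  rows=[0, 0, 0.031, 0, 0, 0, -1, 0, 0, 0.031, 0, 0, 0, -1, 0, 0, 0, 0, 0, 0, -1, -0.006, 0, 0, 0, 0, 0, -1, 0, 0, 0, 0, 0, 0, -1],
)

```text
time_s: 56.5
tool_pos: [0.6096, 0.0782, 0.3566]
tool_rot: [179.8, -0.0, 100.0]
force: [0.7, -0.1, 0.8]
grip_width: 0.0003
grasp_force: 0.0
```

drive_tool(
  rows=[-0.0107, 0, -0.0043, 0, 0, 0, -1, -0.0111, 0, -0.0032, 0, 0, 0, -1, -0.0114, 0, -0.0021, 0, 0, 0, -1, -0.0115, 0, -0.0009, 0, 0, 0, -1, -0.0116, 0, 0.0002, 0, 0, 0, -1],
)

```text
time_s: 57.12
tool_pos: [0.619, 0.0226, 0.365]
tool_rot: [-180.0, 0.0, 100.0]
force: [-0.2, 0.8, 1.5]
grip_width: 0.0003
grasp_force: 0.8
```

drive_tool(
  rows=[-0.0115, 0, 0.0014, 0, 0, 0, -1, -0.0113, 0, 0.0025, 0, 0, 0, -1, -0.011, 0, 0.0036, 0, 0, 0, -1, -0.0105, 0, 0.0047, 0, 0, 0, -1, -0.01, 0, 0.0057, 0, 0, 0, -1],
)

```text
time_s: 57.75
tool_pos: [0.6284, -0.0305, 0.3467]
tool_rot: [-180.0, 0.0, 100.0]
force: [-0.2, 0.9, 1.8]
grip_width: 0.0007
grasp_force: 0.5
```

```bash
python3 lev.py
```

```text
stand x -0.0005770421669765622 y 0.017400850576229202 tip z 0.16447733257872602 [-1.79989945e+02  5.10535292e-03  1.00038784e+02] w 0.0007461682004405424 [-0.18473133  0.86123378  1.76817445]
```

Light steady contact: the lever is following. Now over the top of the bar and press down along the arc.

drive_tool(
  rows=[0.002, 0, -0.014, 0, 0, 0, -1, 0, 0, -0.014, 0, 0, 0, -1, -0.011, 0, 0, 0, 0, 0, -1, -0.011, 0, 0, 0, 0, 0, -1, 0, 0, 0.01, 0, 0, 0, -1],
)

```text
time_s: 58.38
tool_pos: [0.6319, -0.0515, 0.3654]
tool_rot: [179.9, 0.1, 99.9]
force: [0.2, -0.4, -0.6]
grip_width: 0.0006
grasp_force: 0.0
```

drive_tool(
  rows=[-0.0106, 0, 0.0077, 0, 0, 0, -1, -0.0097, 0, 0.0089, 0, 0, 0, -1, -0.0086, 0, 0.0099, 0, 0, 0, -1, -0.0074, 0, 0.0108, 0, 0, 0, -1, -0.0062, 0, 0.0116, 0, 0, 0, -1],
)

```text
time_s: 59.0
tool_pos: [0.6392, -0.0916, 0.3152]
tool_rot: [-180.0, -0.0, 100.0]
force: [0.4, -2.6, 1.2]
grip_width: 0.0004
grasp_force: 1.0
```

drive_tool(
  rows=[-0.0048, 0, 0.0122, 0, 0, 0, -1, -0.0034, 0, 0.0127, 0, 0, 0, -1, -0.0019, 0, 0.011, 0, 0, 0, -1, 0, 0, 0, 0, 0, 0, -1],
)

```text
time_s: 59.5
tool_pos: [0.6409, -0.1007, 0.2798]
tool_rot: [-180.0, -0.1, 100.1]
force: [0.3, 0.1, 0.4]
grip_width: 0.0004
grasp_force: 0.0
```

```bash
python3 lev.py
```

```text
stand x -0.0004362268337083698 y -0.05394318357950255 tip z 0.09755661989728312 [-1.79961595e+02 -6.68520980e-02  1.00060473e+02] w 0.00035098025674055035 [0.3225638  0.12234394 0.42974858]
```

drive_tool(
  rows=[0, 0, 0.001, 0, 0, 0, -1, 0, 0, 0.001, 0, 0, 0, -1, 0, 0, 0, 0, 0, 0, -1],
)

```text
time_s: 59.88
tool_pos: [0.6409, -0.1007, 0.2793]
tool_rot: [180.0, -0.1, 100.1]
force: [-3.5, 0.9, 7.6]
grip_width: 0.0005
grasp_force: 3.9
```

The lever is on its stop (7.6 N at bar-top height .097). Now the bolt: up, over behind the knob, and push along stand +x.

drive_tool(
  rows=[0, 0, -0.035, 0, 0, 0, -1, 0, 0, -0.04, 0, 0, 0, -1, 0.026, -0.042, 0, 0, 0, 0, -1, 0.026, -0.042, 0, 0, 0, 0, -1, 0.027, -0.042, 0, 0, 0, 0, -1],
)

```text
time_s: 60.5
tool_pos: [0.5016, -0.0443, 0.3527]
tool_rot: [-180.0, -0.0, 100.1]
force: [-0.5, 0.6, 1.2]
grip_width: 0.0007
grasp_force: 0.0
```

drive_tool(
  rows=[0, 0, 0, 0, 0, 0, -1, 0, 0, 0, 0, 0, 0, -1, 0, 0, 0, 0, 0, 0, -1],
)

```text
time_s: 60.88
tool_pos: [0.5041, -0.0457, 0.3534]
tool_rot: [180.0, 0.0, 100.0]
force: [-1.1, -0.1, -0.4]
grip_width: 0.0006
grasp_force: 0.0
```

```bash
python3 lev.py
python3 - <<'E'
from h import *
r,o=snap("top"); im=r["color"]
cv2.imwrite("pics/t9.png",cv2.resize(im[118:218,240:370],None,fx=6,fy=6,interpolation=cv2.INTER_CUBIC))
# knob seen by wrist? lever grip dark pixels expected
print([int(im[int(v),int(u)].max()) for u,v in w2px(r,[[.6415,-.1013,.095]])])
E
```

```text
stand x -0.1256365338360664 y 0.02397497441110853 tip z 0.1712485465576972 [1.79971026e+02 4.24167632e-02 1.00006086e+02] w 0.0005771406213223759 [-1.08278425 -0.13437431 -0.40697435]
[111]
```

drive_tool(
  rows=[0.001, 0, 0.033, 0, 0, 0, -1, 0, 0, 0.033, 0, 0, 0, -1, 0, 0, 0, 0, 0, 0, -1, 0, 0.012, 0, 0, 0, 0, -1, 0, 0, 0, 0, 0, 0, -1],
)

```text
time_s: 61.55
tool_pos: [0.5167, -0.042, 0.289]
tool_rot: [179.8, 0.0, 100.1]
force: [-0.1, 0.1, 0.3]
grip_width: 0.0005
grasp_force: 0.0
```

drive_tool(
  rows=[0, 0.01, 0, 0, 0, 0, -1, 0, 0.01, 0, 0, 0, 0, -1, 0, 0.01, 0, 0, 0, 0, -1, 0, 0.01, 0, 0, 0, 0, -1, 0, 0.008, 0, 0, 0, 0, -1],
)

```text
time_s: 62.18
tool_pos: [0.5627, -0.0338, 0.2873]
tool_rot: [-180.0, 0.0, 100.0]
force: [-1.7, -0.1, 1.2]
grip_width: 0.0008
grasp_force: 0.7
```

drive_tool(
  rows=[0, 0.003, 0, 0, 0, 0, -1, 0, 0.002, 0, 0, 0, 0, -1, 0, 0, 0, 0, 0, 0, -1],
)

```text
time_s: 62.55
tool_pos: [0.567, -0.033, 0.2873]
tool_rot: [180.0, -0.0, 100.0]
force: [0.9, 0.1, 0.7]
grip_width: 0.0007
grasp_force: 0.1
```

```bash
python3 lev.py
```

```text
stand x -0.06144965812311603 y 0.02553528303955867 tip z 0.10508784506168359 [ 1.79976774e+02 -1.00335057e-03  1.00041883e+02] w 0.0006990861150912788 [0.85951809 0.12403202 0.71419523]
```

Not against the stop yet. Pushing on by millimetres until the force rises.

drive_tool(
  rows=[0, 0.002, 0, 0, 0, 0, -1, 0, 0.002, 0, 0, 0, 0, -1, 0, 0, 0, 0, 0, 0, -1],
)

```text
time_s: 62.92
tool_pos: [0.571, -0.0323, 0.2873]
tool_rot: [180.0, 0.0, 100.0]
force: [-0.6, -0.7, -0.7]
grip_width: 0.0003
grasp_force: 0.3
```

drive_tool(
  rows=[0, 0.001, 0, 0, 0, 0, -1, 0, 0.001, 0, 0, 0, 0, -1, 0, 0, 0, 0, 0, 0, -1],
)

```text
time_s: 63.3
tool_pos: [0.573, -0.0319, 0.2873]
tool_rot: [180.0, -0.0, 100.0]
force: [-0.5, -0.1, 0.4]
grip_width: 0.0006
grasp_force: 0.5
```

drive_tool(
  rows=[0, 0.002, 0, 0, 0, 0, -1, 0, 0, 0, 0, 0, 0, -1],
)

```text
time_s: 63.55
tool_pos: [0.5739, -0.0319, 0.2872]
tool_rot: [-179.8, -0.0, 100.0]
force: [-6.3, 0.2, 4.1]
grip_width: 0.0004
grasp_force: 3.2
```

drive_tool(
  rows=[0, 0.002, 0, 0, 0, 0, -1, 0, 0, 0, 0, 0, 0, -1],
)

```text
time_s: 63.8
tool_pos: [0.5748, -0.0319, 0.2872]
tool_rot: [-179.5, -0.1, 100.0]
force: [-10.9, -2.0, 8.7]
grip_width: 0.0004
grasp_force: 5.7
```

Run:
```python
from h import *
r,o=snap("wrist"); print(o["force"],o["tool_pos"]); a=r["color"]
r2=read_camera("side"); b=r2["color"]
u=w2px(r2,[[.575,-.03,.11]])[0].astype(int); print(u)
B=cv2.resize(b[u[1]-50:u[1]+50,u[0]-60:u[0]+60],(600,500),interpolation=cv2.INTER_CUBIC); cv2.imwrite("pics/fin.png",B)
```

```text
[-10.88713739  -1.95056593   8.69843029] [ 0.57477071 -0.03193323  0.28718401]
[308 204]
```

View pics/fin.png

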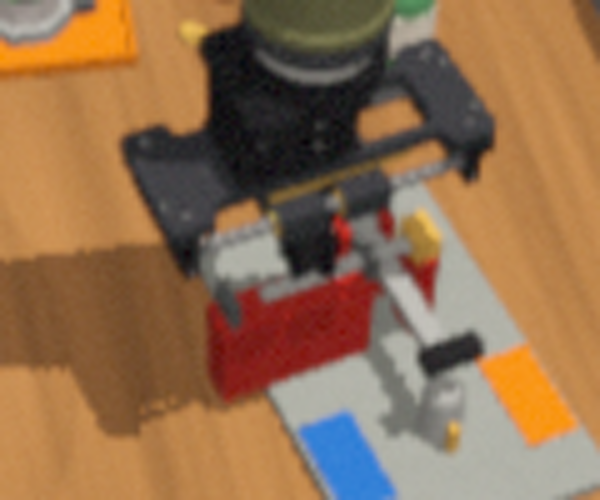

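The picture shows the lever level with its grip over the shaft at (450,355), and the bolt across it into the keeper at (420,240). The rising force marks the stop. Backing away and checking positions.

drive_tool(
  rows=[0, -0.01, 0, 0, 0, 0, -1, 0, -0.01, -0.01, 0, 0, 0, -1, 0, 0, -0.05, 0, 0, 0, -1, 0, 0, -0.06, 0, 0, 0, -1, 0, 0, -0.03, 0, 0, 0, -1],
)

```text
time_s: 64.53
tool_pos: [0.5573, -0.0353, 0.4421]
tool_rot: [179.6, 0.0, 100.0]
force: [0.6, -0.2, -1.2]
grip_width: 0.0002
grasp_force: 0.0
```

drive_tool(
  rows=[0.04, -0.02, -0.01, 0, 0, 0, -1, 0.05, -0.02, 0, 0, 0, 0, -1, 0.05, 0, 0, 0, 0, 0, -1, 0.05, 0, 0, 0, 0, 0, -1, 0, 0, 0, 0, 0, 0, -1],
)

```text
time_s: 65.15
tool_pos: [0.4831, 0.1498, 0.4481]
tool_rot: [179.9, -0.1, 100.5]
force: [-0.0, -0.7, 0.1]
grip_width: 0.0003
grasp_force: 0.0
```

Run:
```python
from poses import *
o=get_obs(); print(o["tool_pos"],o["force"])
r,_=snap("top","t10.png"); RNG["white"]=[((0,0,150),(180,45,255))]; RNG["green"]=[((50,60,40),(85,255,255))]; RNG["yellow"]=[((19,120,90),(36,255,255))]
for n,g,t,a in (("red",(.5136,-.4157),(.507,-.372),8.7),("white",(.4995,-.328),(.507,-.372),8.7),("yellow",(.476,.392),(.471,.349),-3.5),("green",(.468,.3065),(.471,.349),-3.5)):
    try:
        c=fit(r,o,n,g,z=.052,rad=18); d=c-t; a=np.radians(a); print("  in tray mm",1e3*(d@[np.cos(a),np.sin(a)]),1e3*(d@[-np.sin(a),np.cos(a)]),"nose",nose(r,o,c,.004)[0])
    except Exception as e: print(n,e)
# knob: darkest blob along the bolt line at z=.12
a=np.radians(10); s=np.array([.632,-.0475]); g=cv2.cvtColor(r["color"],cv2.COLOR_BGR2GRAY)
xs=np.arange(-.12,.03,.004); P=[[*(s+[x*np.cos(a)-.025*np.sin(a),x*np.sin(a)+.025*np.cos(a)]),.12] for x in xs]
u=w2px(r,P).round().astype(int); print([(round(x*1e3),int(g[v[1],v[0]])) for x,v in zip(xs,u)])
ys=np.arange(-.08,.07,.006); P=[[*(s+[-y*np.sin(a),y*np.cos(a)]),.097 if y<-.045 else .082] for y in ys]; u=w2px(r,P).round().astype(int); print([(round(x*1e3),int(g[v[1],v[0]])) for x,v in zip(ys,u)])
```

```text
[0.4831204  0.14980855 0.44814478] [-0.00616432 -0.70457819  0.12722392]
red px [465.2 206.8] world [ 0.5144 -0.4143] encl [ 515.2 -414. ] hull r 0.0227 0.026 area 201
  in tray mm 0.9615807991111904 -42.94908390945595 nose (np.float64(-171.0), np.float64(0.99), np.float64(36.0))
white px [425.1 213.7] world [ 0.5007 -0.3227] encl [ 501.1 -321.4] hull r 0.0207 0.0348 area 323
  in tray mm 1.1831439489308002 49.699822110199236 nose (np.float64(-152.1), np.float64(0.85), np.float64(44.0))
yellow attempt to get argmax of an empty sequence
green attempt to get argmax of an empty sequence
[(-120, 93), (-116, 64), (-112, 77), (-108, 71), (-104, 106), (-100, 113), (-96, 109), (-92, 108), (-88, 104), (-84, 106), (-80, 198), (-76, 193), (-72, 181), (-68, 196), (-64, 185), (-60, 173), (-56, 198), (-52, 175), (-48, 76), (-44, 62), (-40, 67), (-36, 60), (-32, 126), (-28, 179), (-24, 155), (-20, 103), (-16, 108), (-12, 173), (-8, 179), (-4, 172), (0, 191), (4, 178), (8, 144), (12, 195), (16, 206), (20, 205), (24, 206), (28, 175)]
[(-80, 174), (-74, 172), (-68, 177), (-62, 83), (-56, 62), (-50, 52), (-44, 143), (-38, 206), (-32, 207), (-26, 204), (-20, 207), (-14, 203), (-8, 204), (-2, 202), (4, 202), (10, 200), (16, 204), (22, 179), (28, 152), (34, 200), (40, 202), (46, 200), (52, 201), (58, 200), (64, 155), (70, 58)]
```

Run:
```python
from poses import *
r=read_camera("top"); a=np.radians(10); s=np.array([.632,-.0475])
for f in ("pics/top0.png",None):
    im=cv2.imread(f) if f else r["color"]; g=cv2.cvtColor(im,cv2.COLOR_BGR2GRAY).astype(np.float32)
    xs=np.arange(-.115,-.02,.001); acc=0
    for y in (.022,.025,.028):
        P=[[*(s+[x*np.cos(a)-y*np.sin(a),x*np.sin(a)+y*np.cos(a)]),.12] for x in xs]; u=w2px(r,P).astype(np.float32)
        acc=acc+cv2.remap(g,u[:,:1],u[:,1:],cv2.INTER_LINEAR)[:,0]/3
    w=np.clip(90-acc,0,None); c0=(-.084 if f else -.04); w[abs(xs-c0)>.013]=0; print((w*xs).sum()/w.sum())
o=get_obs(); print(o["force"])
im=r["color"]; hsv=cv2.cvtColor(im,cv2.COLOR_BGR2HSV)
for n,p in (("yellow",(.476,.392,.052)),("green",(.468,.3065,.052))): u=w2px(r,[p])[0].astype(int); print(n,u,hsv[u[1]-14:u[1]+15:4,u[0]].tolist())
```

```text
-0.08454814666194486
-0.041628396632254025
[ 0.73470328 -1.35702556  0.09625067]
yellow [115 230] [[28, 71, 126], [28, 70, 128], [28, 72, 124], [29, 72, 117], [29, 73, 118], [29, 73, 119], [28, 72, 120], [28, 72, 120]]
green [152 233] [[26, 70, 62], [28, 68, 64], [28, 72, 92], [28, 76, 108], [28, 73, 105], [28, 74, 103], [28, 71, 100], [29, 73, 94]]
```

Knob travel measures about 43 mm (full is 45, needed 40). I'll make one more gentle push to be sure of the stop.

drive_tool(
  rows=[-0.05, 0, 0, 0, 0, 0, -1, -0.05, 0, 0, 0, 0, 0, -1, -0.05, 0.02, 0, 0, 0, 0, -1, -0.04, 0.02, 0.01, 0, 0, 0, -1, 0, 0, 0, 0, 0, 0, -1],
)

```text
time_s: 65.88
tool_pos: [0.5575, -0.0408, 0.4369]
tool_rot: [-180.0, 0.2, 99.5]
force: [-0.6, -0.3, -0.1]
grip_width: 0.0002
grasp_force: 0.0
```

drive_tool(
  rows=[0, 0, 0, 0, 0, 0, -1, 0, 0, 0, 0, 0, 0, -1],
)

```text
time_s: 66.12
tool_pos: [0.5568, -0.034, 0.4378]
tool_rot: [180.0, -0.0, 100.1]
force: [-0.1, 0.5, 0.0]
grip_width: 0.0003
grasp_force: 0.0
```

```bash
python3 lev.py
```

```text
stand x -0.07172864717458728 y 0.02631218268966091 tip z 0.2555936291423325 [ 1.79957572e+02 -3.81350843e-02  1.00119710e+02] w 0.00033280303024113095 [-0.14491532  0.45570481  0.03939885]
```

drive_tool(
  rows=[-0.0013, 0, 0.05, 0, 0, 0, -1, 0, 0, 0.05, 0, 0, 0, -1, 0, 0, 0.047, 0, 0, 0, -1, 0, 0, 0, 0, 0, 0, -1, 0, 0.008, 0, 0, 0, 0, -1],
)

```text
time_s: 66.75
tool_pos: [0.566, -0.0343, 0.2925]
tool_rot: [179.8, -0.0, 100.1]
force: [0.8, -1.3, -0.1]
grip_width: 0.0004
grasp_force: 0.0
```

drive_tool(
  rows=[0, 0.006, 0, 0, 0, 0, -1, 0, 0.004, 0, 0, 0, 0, -1, 0, 0.003, 0, 0, 0, 0, -1, 0, 0, 0, 0, 0, 0, -1],
)

```text
time_s: 67.25
tool_pos: [0.5757, -0.0334, 0.2916]
tool_rot: [-179.4, -0.1, 100.0]
force: [-15.7, -1.5, 12.1]
grip_width: 0.0006
grasp_force: 7.8
```

```bash
python3 lev.py
```

```text
stand x -0.05303778078712239 y 0.02365324142621692 tip z 0.10943230549988206 [-1.79435472e+02 -1.15975044e-01  1.00001224e+02] w 0.0006344006817134944 [-15.65268957  -1.49215314  12.05440503]
```

Same place at 15.7 N, so this is the hard stop and the bolt is home. Retreating clear and handing in.

drive_tool(
  rows=[0, -0.01, 0, 0, 0, 0, -1, 0, -0.01, -0.01, 0, 0, 0, -1, 0, 0, -0.05, 0, 0, 0, -1, 0, 0, -0.06, 0, 0, 0, -1, 0, 0, -0.03, 0, 0, 0, -1],
)

```text
time_s: 67.88
tool_pos: [0.5586, -0.0364, 0.4456]
tool_rot: [179.6, 0.0, 100.0]
force: [0.6, 0.4, 0.1]
grip_width: 0.0006
grasp_force: 0.0
```

drive_tool(
  rows=[0, 0, 0, 0, 0, 0, -1, 0, 0, 0, 0, 0, 0, -1, 0, 0, 0, 0, 0, 0, -1],
)

```text
time_s: 68.25
tool_pos: [0.558, -0.0357, 0.4391]
tool_rot: [-179.9, -0.0, 100.1]
force: [-0.1, 1.3, -0.7]
grip_width: 0.0006
grasp_force: 0.0
```

Run:
```python
from poses import *
o=get_obs(); print(o["tool_pos"],o["force"])
r,_=snap("top"); RNG["green"]=[((50,60,40),(85,255,255))]; RNG["yellow"]=[((19,120,90),(36,255,255))]
for n,g in (("yellow",(.476,.392)),("green",(.468,.3065))):
    try: c=fit(r,o,n,g,z=.052,rad=18); print(nose(r,o,c,.004)[0])
    except Exception as e: print(n,"hidden")
print(sign_off())
```

```text
[ 0.55798413 -0.03572547  0.43912722] [-0.08939334  1.29620365 -0.70613096]
yellow px [116.3 230.8] world [0.4763 0.3911] encl [477.1 390.6] hull r 0.0242 0.0274 area 237
(np.float64(-4.7), np.float64(1.0), np.float64(29.0))
green px [153.2 233.5] world [0.4682 0.3046] encl [468.2 304.7] hull r 0.0237 0.0248 area 182
(np.float64(-4.0), np.float64(0.99), np.float64(31.0))
the job is handed in; nothing more can be done
None
```

The job is handed in at 68 s, with no verdict returned: all four cams were test-seated in order and sorted (red and white in the blue tray, yellow and green in the orange), then the lever was lowered and the bolt pushed home to its stop.

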